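# Lock the belt tensioner, then rack the guide rollers for washing

## Task

First turn the sprung belt-tensioner arm back and lock it there with the locking pin, fully home through the eye of the arm and down into the hole in the base plate. Then lift every guide roller out of its tray pocket into the wash basket, and finally hang the loaded basket by its handle on both prongs of the drain hook. Leave the tensioner pinned, and do not disturb the oil bottle, wrench or grease tin.

Things in the scene. Friction and masses are not known exactly. Their poses are not given: they have to be found in the camera images.
- tensioner (a joint): angle of the tensioner arm about the vertical pivot, rad: 0 = free, against its stop; grows clockwise seen from above; 1.1 = far stop. A spring always pushes it back to 0 (0.25 N m at 0, 0.7 N m at 0.9; that is 2.5 to 7 N at the eye), with some damping. At 0.90 the eye stands exactly over the lock hole.
- pivot (a point): point on the tensioner's vertical pivot axis at the top face of the base plate; axes as the plate, z up, the arm lies to its -x side. Plate: aluminium block 180 x 180 x 30 mm fixed to the bench. Arm: dark steel bar 12 mm thick, underside 6 mm above the plate; it carries a black 66 mm tension wheel centred 25 mm from the pivot, top 44 mm above the plate.
- eye (a point): centre of the eye at the arm's far end, at the arm's top face (18 mm above the plate): vertical through hole 18 mm wide, chamfered, 100 mm from the pivot axis, in a steel end 36 x 36 mm; moves with the arm. One-handed: lower the pin into the eye till its tip is just above the plate, swing the arm round by the pin, drop the pin when over the lock hole.
- lock_hole (a point): centre of the mouth of the lock hole in the top face of the base plate: 15 mm wide, 27 mm deep, chamfered, 100 mm from the pivot axis.
- pin_head (a point): centre of the cylindrical grip head of the steel locking pin: head 22 mm diameter, 41 mm tall (from 19 mm below to 22 mm above this point), own z up along the pin. Under it a collar 28 mm diameter, 6 mm thick (its underside 26 mm below this point), then the shank, 12 mm diameter, 42 mm long with a tapered tip. 110 g. Pushed home, the collar sits on the arm.
- pin_tip (a point): lower end of the pin's shank, 68 mm below the centre of its head.
- pin_stand: wooden block 60 x 60 x 40 mm, fixed to the bench, in which the pin stands loosely at the start in a 16 mm hole 32 mm deep; origin at the centre of its underside.
- tray: grey plastic tray block 176 x 176 x 30 mm, fixed to the bench, with four round pockets 63 mm wide and 24 mm deep, centred at x = +-42 mm, y = +-42 mm from its origin, which is the centre of its underside. Rollers stand in some of the pockets, flush with the tray's top, only their hubs showing.
- roller0_mid (a point): guide roller: black disc 60 mm diameter, 24 mm tall, with a steel hub 24 mm diameter rising 32 mm above it (56 mm in all); this point is on the axis half-way up, 28 mm above its underside; z up along the hub. About 90 g. Not every roller is there.
- roller1_mid (a point): guide roller: black disc 60 mm diameter, 24 mm tall, with a steel hub 24 mm diameter rising 32 mm above it (56 mm in all); this point is on the axis half-way up, 28 mm above its underside; z up along the hub. About 90 g. Not every roller is there.
- roller2_mid (a point): guide roller: black disc 60 mm diameter, 24 mm tall, with a steel hub 24 mm diameter rising 32 mm above it (56 mm in all); this point is on the axis half-way up, 28 mm above its underside; z up along the hub. About 90 g. Not every roller is there.
- roller3_mid (a point): guide roller: black disc 60 mm diameter, 24 mm tall, with a steel hub 24 mm diameter rising 32 mm above it (56 mm in all); this point is on the axis half-way up, 28 mm above its underside; z up along the hub. About 90 g. Not every roller is there.
- basket: steel wire wash basket, open on top, 230 mm (its x) by 160 mm (its y), rim 45 mm high, floor and walls 4 mm; origin at the centre of its underside. A rigid arched handle stands over its middle, uprights at y = +-78 mm. About 0.36 kg empty. Rollers go in either side of the handle: four fit, at x = +-62 mm, y = +-36 mm.
- basket_mid (a point): centre of the basket, 20 mm above its underside, same axes as the basket.
- bail (a point): centre of the handle's level top bar (bar axis), a round bar 10 mm thick, 170 mm above the basket's underside; the bar runs 78 mm either way along y.
- hook_stand: grey drain-hook stand fixed to the bench, origin on the bench straight below the hook seat, z up; foot 12 mm thick; post 135 to 165 mm behind (+x) the seat with a crossbar 120 mm wide, top 260 mm above the bench. Two steel prongs come from the crossbar towards -x.
- hook_seat (a point): where the handle bar's underside rests, midway between the two prongs, 220 mm above the bench; axes as the stand. Prongs: 8 mm thick, 45 mm either side in y, upper side level here; upturned tips 32 mm in front (-x) rise to 24 mm above this point; behind, the prongs slope up to the crossbar.
- oil_bottle: grey oil bottle, 68 mm diameter, 190 mm tall, bystander; origin at the centre of its underside.
- wrench: steel wrench 190 mm long lying on the bench, bystander.
- grease_tin: dark metal tin, 80 mm diameter, 70 mm tall, bystander; origin at the centre of its underside.
Things that resemble listed ones, but are neither listed nor needed, are in the scene too. What is shaped like the part that bears roller1_mid but purple is not meant.

How it is judged:
By the outcome, as a careful person would: the job done as asked, in the order asked, and still so for the second after the job is handed in, with the robot touching nothing.
Of roller0, roller1, roller2, roller3 only 2 to 4 are there at a start; the rules pass over those that are not, and their reading is None.
At some moment in a run one of basket may be knocked a few centimetres aside while the robot is not near it.
It also fails if it takes over 210 s, if anything falls off the work surface, if the arm or the gripper's body presses on something with over 40 N, if the wrist force passes 120 N, or if a joint passes its speed limit or range.

## Robot

A 6-joint arm with a two-finger parallel gripper is mounted at the origin on the work surface. World frame = base frame: x ahead of the robot, y to its left, z up, the work surface at z = 0. Lengths are in mm, angles in rad, forces in N, time in s.
With the tool pointing down it reaches from about 300 to 775 mm from the base axis. Payload 14.6 kg.
Tool frame: the origin (TCP) lies midway between the tips of the shut fingers; the grasp point (between the pads) lies 19 mm behind it (ctrl.tcp_to_grasp is the distance from the TCP to the grasp point, in mm); z points along the fingers, y is the direction in which the jaws open and shut (so a half turn about z gives the same grasp; the last joint's range is limited). The gripper opens to 94 mm and grips with 3 to 60 N. Pads are 16 mm wide; open, the fingers measure 119 mm over their backs; the gripper's body (75 mm by 177 mm) begins 78 mm behind the grasp point.
Start: joints at [-0.067, 0.3, 1.521, -0, 1.321, -0.067], TCP at [549.99, -0.002, 205.446] pointing down, gripper open.
Joint ranges: [-3.03, 3.03], [-0.79, 2.21], [0.23, 2.52], [-1.04, 4.18], [0, 3.07], [-2.55, 2.55]. Speed limits (rad/s): [2.22, 2.22, 2.57, 3.14, 3.14, 3.14].

## Interface

Orientations are given as a unit quaternion [x, y, z, w].
In Python, from cell import ctrl gives the robot as it stands.
- The arm moves only by the tool play_rows, never from a script. Its argument "steps" is a list of rows, each an object of numbers: "x", "y", "z": the shift along the tool's x, y, z scaled (see below); "ax", "ay", "az": the turn, a rotation vector about the tool's x, y, z scaled (see below). A call has 1 to 10 rows; each row shifts and turns the pose as measured when the row begins, along the tool's axes as they then stand; what a row does not reach is not made up. The controller multiplies each number of a shift by 0.02 m and each number of a turn by 4 degrees. A row lasts 1/10 s, in which the tool goes at most 50 mm and 8.59 degrees, less where a joint would pass 70% of its speed; a pose out of reach is approached as far as the arm can. A call with a number of a shift or a turn outside -1 to 1 is refused whole. A call with a gripper value outside its range is refused whole. "claw" is the opening, from 0 (shut) to 1 (fully open), set as the call begins (left out, the last holds). The fingers move at their own pace and stop on an object; "force" is the grip in N (left out, the last holds). Time passes only in rows, so rows that do not move let the fingers close. It gives the time, the measured TCP pose, the force and the opening at its end, in the units of the state.
- ctrl.sense(): the state, without advancing time (a new reading comes with each control period).
- ctrl.get_image(name): name is "scene" or "side" or "wrist"; returns (picture, depth): 480x640x3 uint8, blue, green, red; 480x640 float32, mm along the optical axis (not along the pixel's ray), 0 where there is no reading.
- ctrl.camera_info(name): a dict with "fov_y" (degrees; the focal length in pixels is half the picture's height over the tangent of half this angle, whatever the lens; pixels are square), "cx", "cy" (the principal point, pixels), "T" (4x4, takes a point from camera to world coordinates); the wrist camera has in their place "hand_eye" (4x4, takes a point from camera to tool coordinates, whose origin is the TCP and whose axes are the flange's). Camera axes: x right, y down, z forward; pixel columns grow to the right and rows downward; lengths in mm; the calibration is good to about 2 mm. A picture is of the moment at which its call begins: read the wrist's pose just before it. camera_info takes no time and is no camera call.
- ctrl.hand_in(): hands the job in, once; it reports no verdict.
The state is a dict: "t": time; "joint_positions": joint angles; "joint_velocities": joint speeds; "joint_efforts": joint torques, N m; "position": TCP position; "ee_rot": TCP orientation; "force": force on the tool from outside, world axes, zero at the start; "moment": the same for the moment, N m; "grip_width": finger opening in mm.
Only numpy, scipy, OpenCV 4.12 (cv2) and the standard library are available. Lean on these libraries where they do the work, as an engineer would, in place of code of your own. Each camera call takes 0.05 s, during which the arm holds its last target.

## Working session

There is one attempt and no reset: what is moved stays moved. The work goes in short steps, Python scripts to look and compute and a tool call to move; the robot and the scene stay as the last step left them, time stands still between calls to the robot, and variables do not carry over. Pictures are saved under pics/ and viewed, and the job is handed in when it is done.

Besides the shell and the picture viewer there is one more tool, called as name([rows], argument=value, ...), one row to a line, values as JSON. play_rows: Moves the arm, as the interface text tells. Its arguments: {"type":"object","properties":{"steps":{"type":"array","items":{"type":"object","properties":{"x":{"type":"number"},"y":{"type":"number"},"z":{"type":"number"},"ax":{"type":"number"},"ay":{"type":"number"},"az":{"type":"number"}}}},"claw":{"type":"number"},"force":{"type":"number"}},"required":["steps"]}

```bash
ls; mkdir -p pics; cat > h.py <<'E'
import numpy as np, cv2, json
from cell import ctrl
from scipy.spatial.transform import Rotation as R
def K(info):
    f=240/np.tan(np.radians(info['fov_y'])/2); return f,info['cx'],info['cy']
def camT(name,st=None):
    i=ctrl.camera_info(name)
    if name!='wrist': return np.array(i['T'])
    st=st or ctrl.sense()
    T=np.eye(4);T[:3,:3]=R.from_quat(st['ee_rot']).as_matrix();T[:3,3]=st['position']
    return T@np.array(i['hand_eye'])
def grab(name,fn):
    st=ctrl.sense(); im,d=ctrl.get_image(name); T=camT(name,st)
    np.savez('pics/'+fn+'.npz',im=im,d=d,T=T,k=np.array(K(ctrl.camera_info(name))))
    cv2.imwrite('pics/'+fn+'.png',im); return im,d,T
def load(fn):
    z=np.load('pics/'+fn+'.npz'); return z['im'],z['d'],z['T'],z['k']
def cloud(d,T,k):
    v,u=np.mgrid[:480,:640]; p=np.stack([(u-k[1])/k[0]*d,(v-k[2])/k[0]*d,d,np.ones_like(d)],-1)
    w=p@T.T; w=w[...,:3]; w[d<=0]=np.nan; return w
def ray(u,v,T,k,z):
    r=T[:3,:3]@np.array([(u-k[1])/k[0],(v-k[2])/k[0],1.]); o=T[:3,3]
    return o+r*(z-o[2])/r[2]
E
python3 - <<'E'
from h import *
for n in ('scene','side','wrist'):
    grab(n,n+'0'); print(n,K(ctrl.camera_info(n)),camT(n).round(3).tolist(), ctrl.camera_info(n).keys())
print(ctrl.sense(),ctrl.tcp_to_grasp)
E
```

```text
pics
scene (np.float64(530.6583836775965), 318.2568618360416, 232.76421501633524) [[-0.576, 0.62, -0.533, 1195.341], [0.817, 0.442, -0.37, 418.132], [0.007, -0.649, -0.761, 1038.601], [0.0, 0.0, 0.0, 1.0]] dict_keys(['fov_y', 'cx', 'cy', 'T'])
side (np.float64(540.7106209014105), 326.53319678289375, 246.99610894407508) [[0.995, -0.08, 0.059, 479.253], [-0.098, -0.69, 0.717, -775.932], [-0.017, -0.719, -0.695, 861.248], [0.0, 0.0, 0.0, 1.0]] dict_keys(['fov_y', 'cx', 'cy', 'T'])
wrist (np.float64(388.90303309400616), 325.9851522431514, 234.28707831220967) [[1.0, 0.001, -0.001, 550.166], [0.001, -0.967, -0.255, 75.114], [-0.001, 0.255, -0.967, 384.644], [0.0, 0.0, 0.0, 1.0]] dict_keys(['fov_y', 'cx', 'cy', 'hand_eye'])
{'t': 0.15, 'joint_positions': array([-6.66423278e-02,  3.00336764e-01,  1.52142999e+00, -3.86663679e-06,
        1.32071458e+00, -6.66206022e-02]), 'joint_velocities': array([ 1.05757219e-03,  9.71231761e-05, -2.93552043e-03, -9.24744878e-04,
        5.43451342e-05, -1.61664246e-03]), 'joint_efforts': array([-2.50185103e-04, -5.31960297e+01, -3.52822959e+01,  7.07691838e-02,
        2.35654798e-02, -3.66386917e-05]), 'position': array([ 5.49798536e+02, -1.37839334e-02,  2.05023941e+02]), 'ee_rot': array([ 7.07114054e-01,  7.07099369e-01, -2.93988471e-04, -3.33185268e-04]), 'force': array([0.15919691, 0.71475805, 0.27907078]), 'moment': array([-0.04307492,  0.02149893,  0.00485367]), 'grip_width': 93.95092284436352} 18.8
```

View pics/scene0.png

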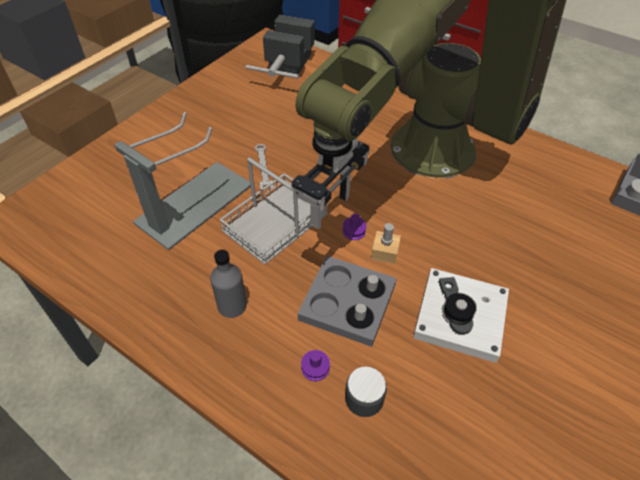

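View pics/side0.png

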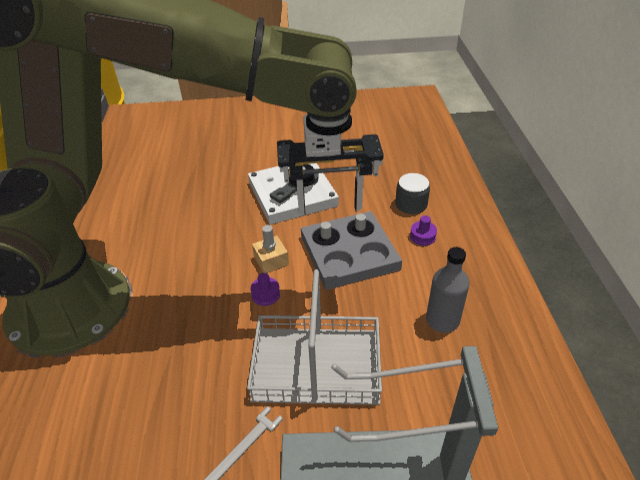

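View pics/wrist0.png

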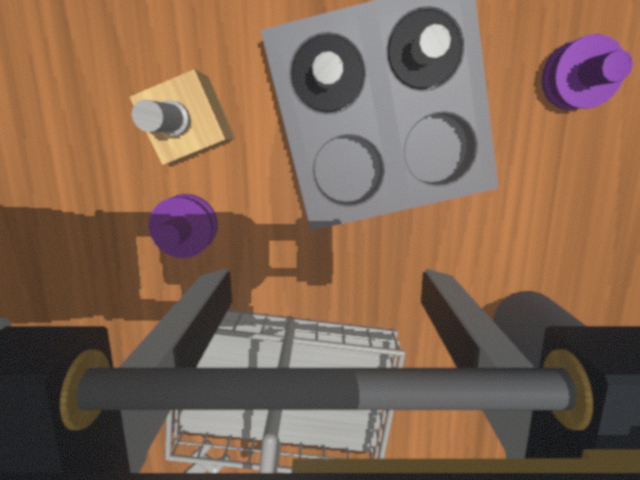

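```bash
python3 - <<'E'
from h import *
for n in ('scene0','side0'):
    im,d,T,k=load(n); w=cloud(d,T,k)
    hsv=cv2.cvtColor(im,cv2.COLOR_BGR2HSV)
    z=w[...,2]
    inr=(np.abs(w[...,0]-500)<350)&(np.abs(w[...,1])<600)
    tbl=inr&(np.abs(z)<15)&(hsv[...,1]>100); print(n,'table z',np.nanmedian(z[tbl]))
    m=(inr&(np.abs(z-30)<6)&(hsv[...,1]<60)).astype(np.uint8)
    nn,l,s,c=cv2.connectedComponentsWithStats(m)
    for i in range(1,nn):
        if s[i,4]>600:
            # hull corners
            cs,_=cv2.findContours((l==i).astype(np.uint8),cv2.RETR_EXTERNAL,cv2.CHAIN_APPROX_NONE)
            cc=max(cs,key=cv2.contourArea)
            P=np.array([ray(p[0][0],p[0][1],T,k,30)[:2] for p in cc],np.float32)
            print(s[i],np.nanmedian(im[l==i],axis=0),cv2.minAreaRect(P))
    sc=im.copy()
    big=cv2.resize(im,None,fx=3,fy=3,interpolation=cv2.INTER_CUBIC)
    if n=='scene0':
        cv2.imwrite('pics/s_plate.png',big[780:1110,1200:1560]) ; cv2.imwrite('pics/s_tray.png',big[620:1060,860:1220])
        cv2.imwrite('pics/s_hook.png',big[300:820,300:960])
E
```

```text
scene0 table z 1.2629496318133988
[ 298  256   98   85 3877] [121. 120. 122.] ((603.6743774414062, 91.71971893310547), (179.87576293945312, 175.97325134277344), 13.208877563476562)
[ 415  268   94   89 4277] [212. 218. 220.] ((485.7039489746094, 320.6305847167969), (185.8627471923828, 180.13319396972656), 16.294673919677734)
side0 table z -0.11911922927674823
[ 248  166   50   50 1259] [224. 228. 229.] ((442.4209899902344, 302.2375793457031), (92.46133422851562, 188.28988647460938), 15.833707809448242)
[304 173  35  34 668] [220. 224. 225.] ((542.6749267578125, 294.83392333984375), (85.3486099243164, 117.60372161865234), 12.239428520202637)
[ 301  211  101   71 3253] [129. 128. 130.] ((601.2562255859375, 85.29558563232422), (177.22694396972656, 179.89549255371094), 13.012490272521973)
```

View pics/s_plate.png

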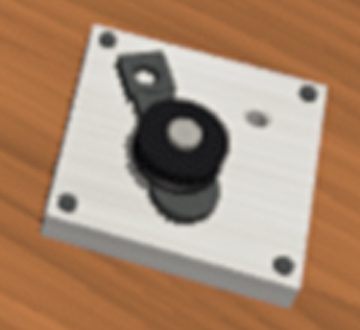

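View pics/s_tray.png

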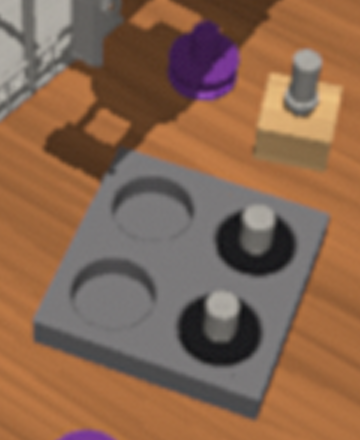

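View pics/s_hook.png

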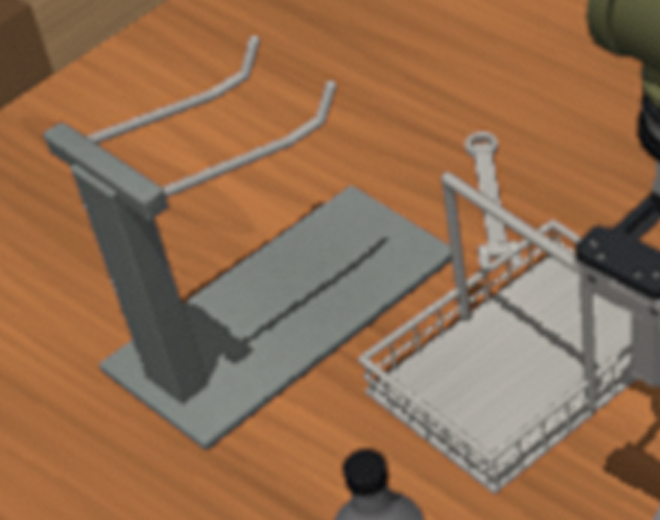

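play_rows([
  {"x": 1, "y": -0.4},
  {"x": 1, "y": -0.4},
  {"x": 1, "y": -0.4},
  {"x": 1, "y": -0.4},
  {"x": 1, "y": -0.4},
  {"x": 1, "y": -0.4},
  {"x": 1, "y": -0.4},
  {"x": 1, "y": -0.4},
  {"x": 1, "y": -0.4},
  {"x": 1, "y": -0.4},
])

```text
invalid input
```

```bash
python3 - <<'E'
from h import *
im,d,T=grab('wrist','w1'); print(ctrl.sense()['t'],ctrl.sense()['position'],ctrl.sense()['ee_rot'])
E
```

```text
0.2 [5.49854129e+02 1.44166996e-02 2.05124762e+02] [ 7.07103132e-01  7.07110360e-01 -2.07889398e-04 -2.39286802e-04]
```

View pics/w1.png

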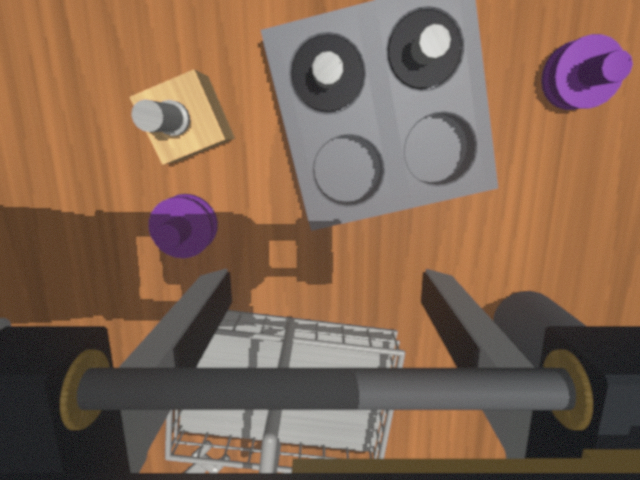

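play_rows([
  {"x": 1, "y": -0.4, "z": 0, "ax": 0, "ay": 0, "az": 0},
  {"x": 1, "y": -0.4, "z": 0, "ax": 0, "ay": 0, "az": 0},
], claw=1, force=20)

```text
t: 0.4
position: [533.8, 39.2, 204.5]
ee_rot: [0.708, 0.706, -0.001, -0.001]
force: [0.6, -0.4, 0.6]
grip_width: 94.3
```

play_rows([
  {"x": 1, "y": -0.4},
  {"x": 1, "y": -0.4},
  {"x": 1, "y": -0.4},
  {"x": 1, "y": -0.4},
  {"x": 1, "y": -0.4},
  {"x": 1, "y": -0.4},
  {"x": 1, "y": -0.4},
  {"x": 1, "y": -0.4},
])

```text
invalid input
```

```bash
python3 - <<'E'
from h import *
im,d,T=grab('wrist','w2'); print(ctrl.sense()['t'],ctrl.sense()['position'],ctrl.sense()['ee_rot'])
E
```

```text
0.45 [532.90228002  41.56394598 204.52170147] [ 7.07586869e-01  7.06625694e-01 -5.40551480e-04 -8.12059697e-04]
```

View pics/w2.png

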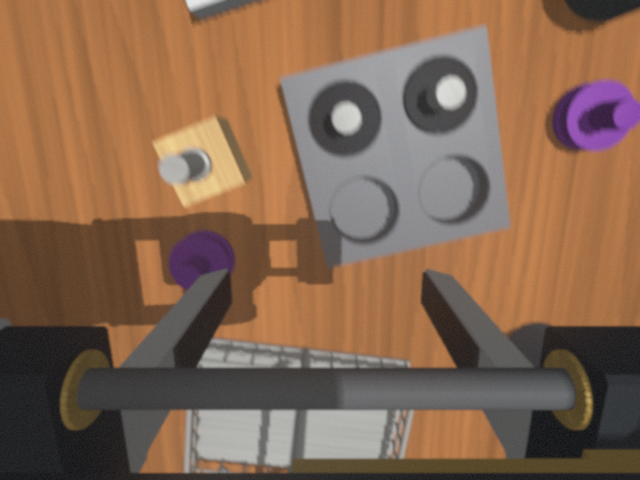

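play_rows([
  {"x": 1, "y": -0.4, "z": 0, "ax": 0, "ay": 0, "az": 0},
  {"x": 1, "y": -0.4, "z": 0, "ax": 0, "ay": 0, "az": 0},
  {"x": 1, "y": -0.4, "z": 0, "ax": 0, "ay": 0, "az": 0},
  {"x": 1, "y": -0.4, "z": 0, "ax": 0, "ay": 0, "az": 0},
  {"x": 1, "y": -0.4, "z": 0, "ax": 0, "ay": 0, "az": 0},
  {"x": 1, "y": -0.4, "z": 0, "ax": 0, "ay": 0, "az": 0},
  {"x": 1, "y": -0.4, "z": 0, "ax": 0, "ay": 0, "az": 0},
  {"x": 1, "y": -0.4, "z": 0, "ax": 0, "ay": 0, "az": 0},
])

```text
t: 1.25
position: [467.3, 205.0, 204.0]
ee_rot: [0.708, 0.706, -0.001, -0.001]
force: [0.1, -0.7, 0.7]
grip_width: 93.8
```

```bash
python3 - <<'E'
from h import *
im,d,T=grab('wrist','w3'); print(ctrl.sense()['t'],ctrl.sense()['position'],ctrl.sense()['ee_rot'])
E
```

```text
1.3 [466.38937434 207.22142849 203.98432877] [ 0.70755783  0.70665344 -0.00108782 -0.0012843 ]
```

View pics/w3.png

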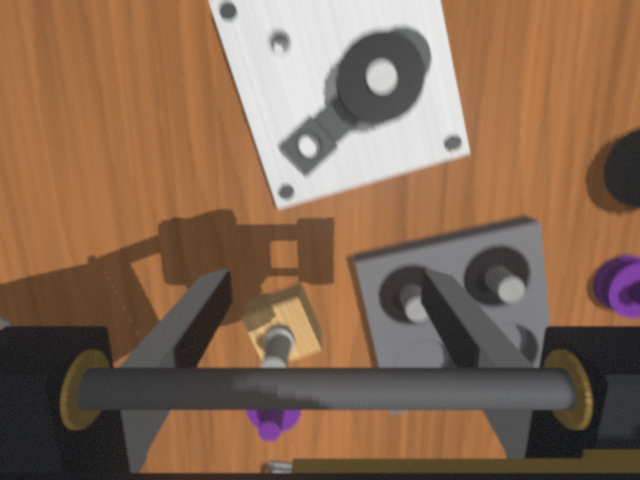

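```bash
python3 - <<'E'
from h import *
im,d,T,k=load('w3'); g=cv2.cvtColor(im,cv2.COLOR_BGR2GRAY)
big=cv2.resize(im[15:185,255:345],None,fx=5,fy=5,interpolation=cv2.INTER_CUBIC)[:600]
cv2.imwrite('pics/z1.png',cv2.hconcat([cv2.resize(im[15:75,250:310],None,fx=6,fy=6,interpolation=cv2.INTER_CUBIC),cv2.resize(im[115:175,278:338],None,fx=6,fy=6,interpolation=cv2.INTER_CUBIC)]))
for nm,p,z in (('eye',(308,146),48),('hole',(280,41),30)): print(nm,ray(*p,T,k,z))
im,d,T,k=load('scene0')
print('scene eye',ray(448.7,285.7,T,k,48),'hole',ray(485.7,299.7,T,k,30))
E
```

```text
eye [452.13138234 268.35499781  48.        ]
hole [429.14341962 352.93869187  30.        ]
scene eye [458.58480528 268.45868302  48.        ] hole [431.46803827 351.11100124  30.        ]
```

View pics/z1.png

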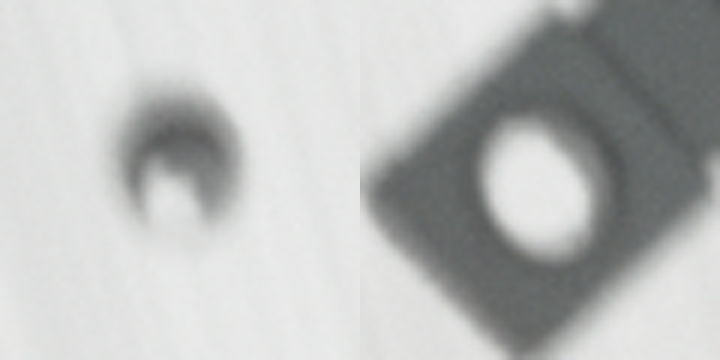

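```bash
python3 - <<'E'
from h import *
A=cv2.resize(load('w2')[0][100:220,140:260],None,fx=4,fy=4,interpolation=cv2.INTER_CUBIC)
B=cv2.resize(load('scene0')[0][215:275,360:420],None,fx=8,fy=8,interpolation=cv2.INTER_CUBIC)
cv2.imwrite('pics/z2.png',cv2.hconcat([A[:480],B[:480]])[:, :800] if False else cv2.resize(cv2.hconcat([A,B]),(800,400)))
E
```

```text
(no output)
```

View pics/z2.png

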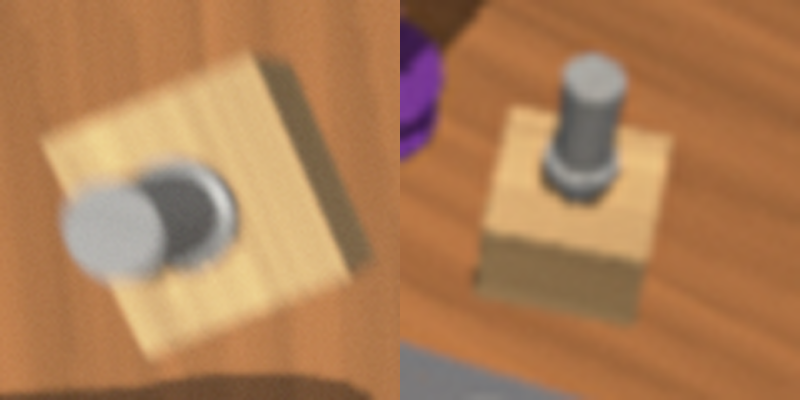

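```bash
python3 - <<'E'
from h import *
im,d,T,k=load('w2'); print(ray(174.2,169.6,T,k,98)[:2],ray(195.5,163.9,T,k,56)[:2], d[169,174])
w=cloud(d,T,k); print(w[169,174],w[205,190])
im,d,T,k=load('scene0'); print(ray(389.2,226.7,T,k,98)[:2],ray(387.3,240.8,T,k,56)[:2])
w=cloud(d,T,k); print(w[227,389])
im,d,T,k=load('w3'); w=cloud(d,T,k); print('eye end',w[155,300],'plate',w[100,250])
E
```

```text
[423.33989092  87.67184508] [425.25319135  88.42407744] 283.77975
[423.12486203  88.07867277  97.70852204] [412.13531526  50.94010746  41.00391975]
[424.09193911  86.61505243] [431.35181981  90.82806611]
[426.95066489  87.46750416 100.16411795]
eye end [445.03578547 260.74524386  44.83649264] plate [402.11512845 306.36805561  31.78387186]
```

play_rows([
  {"x": -1, "y": -0.35, "z": 0, "ax": 0, "ay": 0, "az": 0},
  {"x": -1, "y": -0.35, "z": 0, "ax": 0, "ay": 0, "az": 0},
  {"x": -1, "y": -0.35, "z": 0, "ax": 0, "ay": 0, "az": 0},
  {"x": -1, "y": -0.35, "z": 0, "ax": 0, "ay": 0, "az": 0},
  {"x": -1, "y": -0.35, "z": 0, "ax": 0, "ay": 0, "az": 0},
  {"x": -1, "y": -0.35, "z": 0, "ax": 0, "ay": 0, "az": 0},
  {"x": 0, "y": 0, "z": 0, "ax": 0, "ay": 0, "az": 0},
], claw=0.7)

```text
t: 2.0
position: [423.1, 82.5, 203.5]
ee_rot: [0.706, 0.708, -0.002, -0.001]
force: [-0.3, -0.9, 0.5]
grip_width: 65.7
```

play_rows([
  {"x": 0.25, "y": 0.05, "z": 1, "ax": 0, "ay": 0, "az": 0},
  {"x": 0, "y": 0, "z": 1, "ax": 0, "ay": 0, "az": 0},
  {"x": 0, "y": 0, "z": 1, "ax": 0, "ay": 0, "az": 0},
  {"x": 0, "y": 0, "z": 1, "ax": 0, "ay": 0, "az": 0},
  {"x": 0, "y": 0, "z": 0, "ax": 0, "ay": 0, "az": 0},
])

```text
t: 2.5
position: [425.8, 88.1, 121.7]
ee_rot: [0.706, 0.708, -0.0, -0.0]
force: [-0.0, -1.0, 1.0]
grip_width: 66.1
```

```bash
python3 - <<'E'
from h import *
im,d,T=grab('wrist','w4'); print(ctrl.sense()['t'],ctrl.sense()['position'],ctrl.sense()['ee_rot']); grab('side','side4')
E
```

```text
2.55 [426.45979323  88.16589677 123.10475256] [7.06337768e-01 7.07874861e-01 3.57412587e-04 1.08262818e-04]
```

View pics/w4.png

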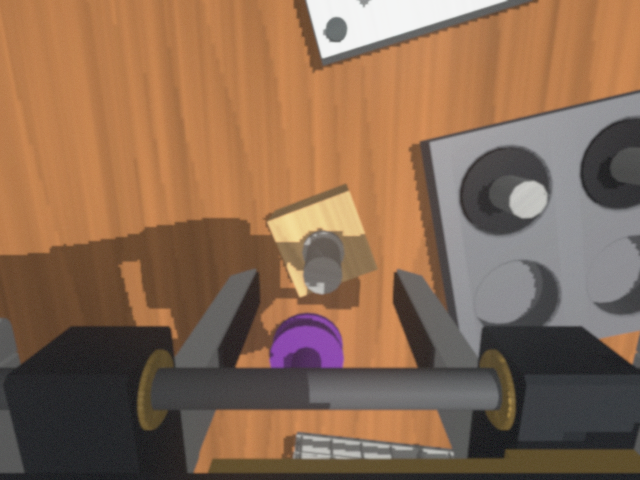

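```bash
python3 - <<'E'
from h import *
im,d,T,k=load('w4'); cv2.imwrite('pics/z3.png',cv2.resize(im[200:310,255:385],None,fx=5,fy=5,interpolation=cv2.INTER_CUBIC))
print(ray(322,276,T,k,98))
E
```

```text
[423.8332879   85.46750119  98.        ]
```

View pics/z3.png

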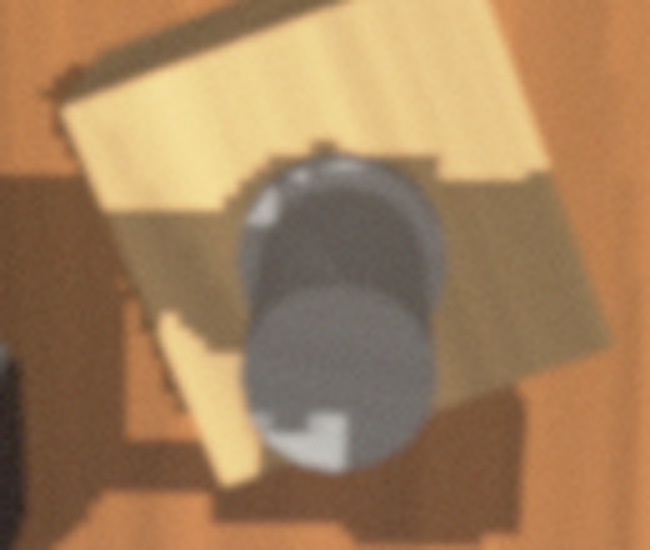

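play_rows([
  {"x": -0.1, "y": -0.1, "z": 1, "ax": 0, "ay": 0, "az": 0},
  {"x": 0, "y": 0, "z": 1, "ax": 0, "ay": 0, "az": 0},
  {"x": 0, "y": 0, "z": 1, "ax": 0, "ay": 0, "az": 0},
  {"x": 0, "y": 0, "z": 0, "ax": 0, "ay": 0, "az": 0},
])

```text
t: 3.0
position: [428.9, 87.0, 67.7]
ee_rot: [0.706, 0.708, 0.005, 0.003]
force: [-0.4, -0.3, 0.7]
grip_width: 66.1
```

```bash
cat >> h.py <<'E'
def go(x,y,z,yaw=0.):
    """print correction to target; yaw: rotation about world z from the start orientation (jaw along world x)"""
    st=ctrl.sense(); Rc=R.from_quat(st['ee_rot']); Rt=R.from_euler('z',yaw)*R.from_quat([.70710678,.70710678,0,0])
    dp=Rc.inv().apply(np.array([x,y,z])-st['position'])/20; rv=np.degrees((Rc.inv()*Rt).as_rotvec())/4
    print('t',round(st['t'],2),'pos',st['position'].round(1),'F',st['force'].round(1),'grip',round(st['grip_width'],1)); print('need xyz units',dp.round(2),'rot units',rv.round(2))
E
python3 -c "
from h import *
go(424.3,86.5,61)"
```

```text
t 3.0 pos [428.9  87.   67.7] F [-0.4 -0.3  0.7] grip 66.1
need xyz units [-0.03 -0.23  0.33] rot units [ 0.16 -0.02  0.04]
```

play_rows([
  {"x": -0.03, "y": -0.23, "z": 0.33, "ax": 0.16, "ay": -0.02, "az": 0.04},
  {"x": 0, "y": 0, "z": 0, "ax": 0, "ay": 0, "az": 0},
])

```text
t: 3.2
position: [425.3, 86.7, 63.0]
ee_rot: [0.707, 0.707, 0.001, 0.0]
force: [0.1, 0.2, 0.5]
grip_width: 65.8
```

```bash
python3 -c "
from h import *
go(424.3,86.5,61)"
```

```text
t 3.2 pos [425.3  86.7  63. ] F [0.1 0.2 0.5] grip 65.8
need xyz units [-0.01 -0.05  0.1 ] rot units [ 0.03 -0.01 -0.  ]
```

Good; close.

play_rows([
  {"x": 0, "y": -0.05, "z": 0.1, "ax": 0.03, "ay": 0, "az": 0},
  {"x": 0, "y": 0, "z": 0, "ax": 0, "ay": 0, "az": 0},
  {"x": 0, "y": 0, "z": 0, "ax": 0, "ay": 0, "az": 0},
  {"x": 0, "y": 0, "z": 0, "ax": 0, "ay": 0, "az": 0},
  {"x": 0, "y": 0, "z": 0, "ax": 0, "ay": 0, "az": 0},
  {"x": 0, "y": 0, "z": 0, "ax": 0, "ay": 0, "az": 0},
], claw=0.1, force=35)

```text
t: 3.8
position: [425.7, 86.9, 63.4]
ee_rot: [0.707, 0.707, 0.002, 0.001]
force: [0.7, -1.0, -0.3]
grip_width: 21.5
```

```bash
python3 -c "
from h import *
go(424.3,86.5,160)"
```

```text
t 3.8 pos [425.7  86.9  63.4] F [ 0.7 -1.  -0.3] grip 21.5
need xyz units [-0.02 -0.05 -4.83] rot units [ 0.05 -0.01 -0.  ]
```

play_rows([
  {"x": 0, "y": -0.05, "z": -0.5, "ax": 0.05, "ay": 0, "az": 0},
  {"x": 0, "y": 0, "z": -1, "ax": 0, "ay": 0, "az": 0},
  {"x": 0, "y": 0, "z": -1, "ax": 0, "ay": 0, "az": 0},
  {"x": 0, "y": 0, "z": -1, "ax": 0, "ay": 0, "az": 0},
  {"x": 0, "y": 0, "z": -1, "ax": 0, "ay": 0, "az": 0},
  {"x": 0, "y": 0, "z": -1, "ax": 0, "ay": 0, "az": 0},
  {"x": 0, "y": 0, "z": 0, "ax": 0, "ay": 0, "az": 0},
  {"x": 0, "y": 0, "z": 0, "ax": 0, "ay": 0, "az": 0},
])

```text
t: 4.6
position: [423.1, 86.6, 180.5]
ee_rot: [0.707, 0.707, -0.001, -0.001]
force: [0.3, 1.0, -1.1]
grip_width: 21.7
```

```bash
python3 -c "
from h import *
go(450,230,165); grab('wrist','w5'); grab('scene','scene5')"
```

```text
t 4.6 pos [423.1  86.6 180.5] F [ 0.3  1.  -1.1] grip 21.7
need xyz units [7.17 1.34 0.78] rot units [-0.03 -0.01 -0.  ]
```

View pics/w5.png

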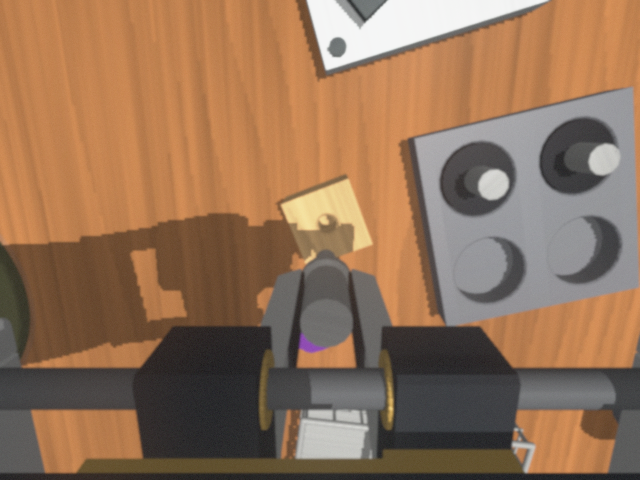

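View pics/scene5.png

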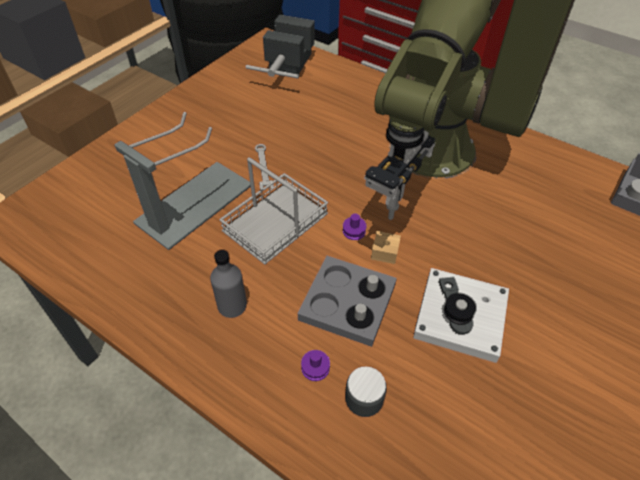

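```bash
python3 -c "
from h import *
im,d,T,k=load('w5'); print('stand hole',ray(327,224,T,k,40)); 
Z=cv2.resize(im[210:350,250:400],None,fx=4,fy=4,interpolation=cv2.INTER_CUBIC); cv2.imwrite('pics/z4.png',Z)
# predicted pixel for tip at tcp xy, z-55
st=ctrl.sense(); 
for p in ([423.1,86.6,125.1],):
  c=np.linalg.inv(T)@np.r_[p,1]; print('tip px',k[0]*c[0]/c[2]+k[1],k[0]*c[1]/c[2]+k[2])
"
```

```text
stand hole [423.97875116  86.31012534  40.        ]
tip px 325.66143390912924 254.32165782219684
```

View pics/z4.png

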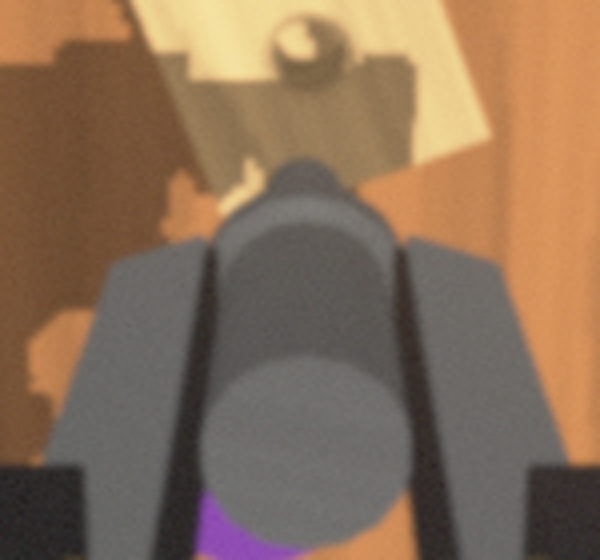

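play_rows([
  {"x": 0.9, "y": 0.17, "z": 0.1, "ax": 0, "ay": 0, "az": 0},
  {"x": 0.9, "y": 0.17, "z": 0.1, "ax": 0, "ay": 0, "az": 0},
  {"x": 0.9, "y": 0.17, "z": 0.1, "ax": 0, "ay": 0, "az": 0},
  {"x": 0.9, "y": 0.17, "z": 0.1, "ax": 0, "ay": 0, "az": 0},
  {"x": 0.9, "y": 0.17, "z": 0.1, "ax": 0, "ay": 0, "az": 0},
  {"x": 0.9, "y": 0.17, "z": 0.1, "ax": 0, "ay": 0, "az": 0},
  {"x": 0.9, "y": 0.17, "z": 0.1, "ax": 0, "ay": 0, "az": 0},
  {"x": 0.9, "y": 0.17, "z": 0.1, "ax": 0, "ay": 0, "az": 0},
  {"x": 0.9, "y": 0.17, "z": 0, "ax": 0, "ay": 0, "az": 0},
  {"x": 0, "y": 0, "z": 0, "ax": 0, "ay": 0, "az": 0},
])

```text
t: 5.7
position: [450.5, 253.2, 151.6]
ee_rot: [0.708, 0.706, -0.009, -0.005]
force: [-0.3, -0.9, -1.6]
grip_width: 21.3
```

```bash
python3 -c "
from h import *
go(453,268.4,165); im,d,T=grab('wrist','w6'); print(T.round(3).tolist()); cv2.imwrite('pics/z6.png',cv2.resize(im[100:300,250:450],None,fx=3,fy=3,interpolation=cv2.INTER_CUBIC))"
```

```text
t 5.7 pos [450.5 253.2 151.6] F [-0.3 -0.9 -1.6] grip 21.3
need xyz units [ 0.75  0.11 -0.68] rot units [-0.29  0.08 -0.03]
[[1.0, 0.004, -0.02, 454.482], [-0.001, -0.965, -0.261, 329.331], [-0.02, 0.261, -0.965, 330.727], [0.0, 0.0, 0.0, 1.0]]
```

View pics/w6.png

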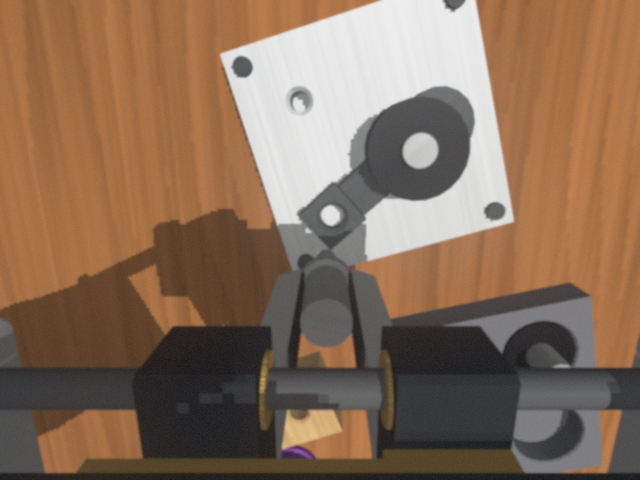

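View pics/z6.png

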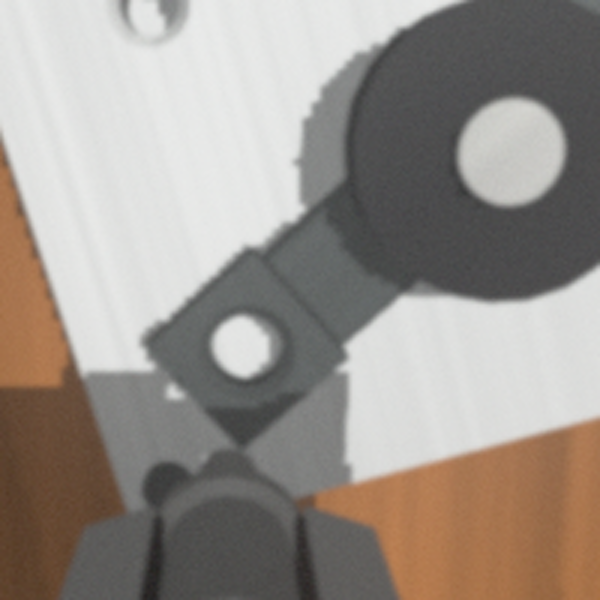

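```bash
python3 -c "
from h import *
im,d,T,k=load('w6'); e=ray(332.3,215.3,T,k,48);h=ray(299.8,99.8,T,k,30); print(e,h,np.linalg.norm((e-h)[:2]))
wc=ray(417,150,T,k,74); print('wheel',wc, ray(420.5,150.5,T,k,80))
# pivot: from e,h
m=(e+h)/2; ch=(h-e)[:2]; n=np.array([ch[1],-ch[0]])/np.linalg.norm(ch)
print('pivot',m[:2]+n*100*np.cos(.45), m[:2]-n*100*np.cos(.45))
"
```

```text
[453.3867376  267.60416482  48.        ] [429.21249783 350.22672789  30.        ] 86.08647858979772
wheel [507.82266713 316.39029319  74.        ] [508.7833282  316.38500802  80.        ]
pivot [527.72114258 334.20121075] [354.87809285 283.62968196]
```

play_rows([
  {"x": 0.37, "y": 0.06, "z": 0, "ax": -0.29, "ay": 0.08, "az": -0.03},
  {"x": 0.37, "y": 0.06, "z": 0.3, "ax": 0, "ay": 0, "az": 0},
  {"x": 0, "y": 0, "z": 0.3, "ax": 0, "ay": 0, "az": 0},
  {"x": 0, "y": 0, "z": 0, "ax": 0, "ay": 0, "az": 0},
])

```text
t: 6.15
position: [452.2, 266.4, 137.1]
ee_rot: [0.707, 0.707, -0.001, 0.0]
force: [-0.1, 0.3, 0.3]
grip_width: 21.4
```

```bash
python3 -c "
from h import *
go(453.2,268,115); "
```

```text
t 6.15 pos [452.2 266.4 137.1] F [-0.1  0.3  0.3] grip 21.4
need xyz units [0.08 0.05 1.11] rot units [-0.01  0.01 -0.02]
```

play_rows([
  {"x": 0.08, "y": 0.05, "z": 0.4, "ax": 0, "ay": 0.01, "az": -0.02},
  {"x": 0, "y": 0, "z": 0.4, "ax": 0, "ay": 0, "az": 0},
  {"x": 0, "y": 0, "z": 0.3, "ax": 0, "ay": 0, "az": 0},
  {"x": 0, "y": 0, "z": 0, "ax": 0, "ay": 0, "az": 0},
])

```text
t: 6.55
position: [453.2, 267.4, 112.7]
ee_rot: [0.707, 0.707, -0.001, -0.0]
force: [-0.2, -0.4, -1.3]
grip_width: 21.6
```

```bash
python3 -c "
from h import *
go(453.2,268,105); im,d,T=grab('wrist','w7'); im2,_,_=grab('scene','scene7'); im3,_,_=grab('side','side7')
Z=[cv2.resize(a,(400,400),interpolation=cv2.INTER_CUBIC) for a in (im[180:280,270:370],im2[230:330,395:495])]
cv2.imwrite('pics/z7.png',cv2.hconcat(Z))"
```

```text
t 6.55 pos [453.2 267.4 112.7] F [-0.2 -0.4 -1.3] grip 21.6
need xyz units [0.03 0.   0.39] rot units [-0.02  0.01 -0.  ]
```

View pics/z7.png

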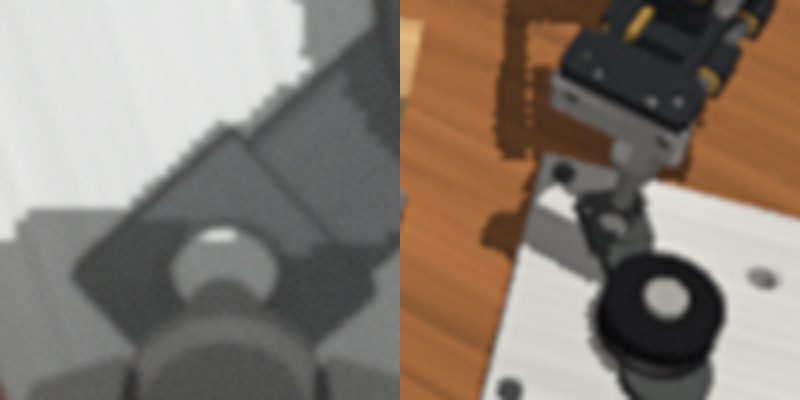

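play_rows([
  {"x": 0.03, "y": 0, "z": 0.3, "ax": 0, "ay": 0, "az": 0},
  {"x": 0, "y": 0, "z": 0.2, "ax": 0, "ay": 0, "az": 0},
  {"x": 0, "y": 0, "z": 0.2, "ax": 0, "ay": 0, "az": 0},
  {"x": 0, "y": 0, "z": 0, "ax": 0, "ay": 0, "az": 0},
])

```text
t: 7.1
position: [453.9, 268.4, 99.4]
ee_rot: [0.707, 0.707, 0.001, 0.0]
force: [0.6, -0.1, -1.9]
grip_width: 21.2
```

```bash
python3 -c "
from h import *
go(453.2,268,89); im,d,T=grab('wrist','w8'); im2,_,_=grab('scene','scene8')
Z=[cv2.resize(a,(400,400),interpolation=cv2.INTER_CUBIC) for a in (im[180:280,270:370],im2[230:330,395:495])]
cv2.imwrite('pics/z8.png',cv2.hconcat(Z))"
```

```text
t 7.1 pos [453.9 268.4  99.4] F [ 0.6 -0.1 -1.9] grip 21.2
need xyz units [-0.02 -0.04  0.52] rot units [ 0.02 -0.01 -0.  ]
```

View pics/z8.png

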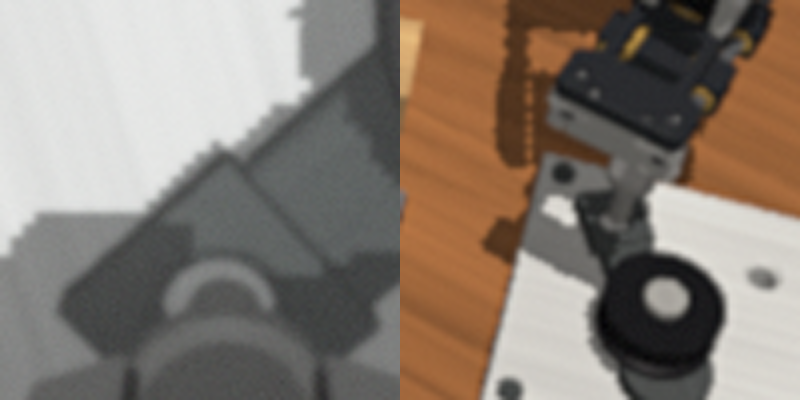

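play_rows([
  {"x": -0.02, "y": -0.04, "z": 0.25, "ax": 0.02, "ay": 0, "az": 0},
  {"x": 0, "y": 0, "z": 0.2, "ax": 0, "ay": 0, "az": 0},
  {"x": 0, "y": 0, "z": 0.1, "ax": 0, "ay": 0, "az": 0},
  {"x": 0, "y": 0, "z": 0, "ax": 0, "ay": 0, "az": 0},
])

```text
t: 7.6
position: [453.4, 268.2, 88.2]
ee_rot: [0.707, 0.707, 0.001, -0.0]
force: [0.6, -0.6, -1.2]
grip_width: 21.1
```

```bash
python3 -c "
from h import *
go(453.2,268,89); im,d,T=grab('wrist','w9'); im2,_,_=grab('side','side9')
Z=[cv2.resize(a,(400,400),interpolation=cv2.INTER_CUBIC) for a in (im[180:280,270:370],im2[110:230,240:360])]
cv2.imwrite('pics/z9.png',cv2.hconcat(Z))"
```

```text
t 7.6 pos [453.4 268.2  88.2] F [ 0.6 -0.6 -1.2] grip 21.1
need xyz units [-0.01 -0.01 -0.04] rot units [ 0.01 -0.02 -0.  ]
```

View pics/z9.png

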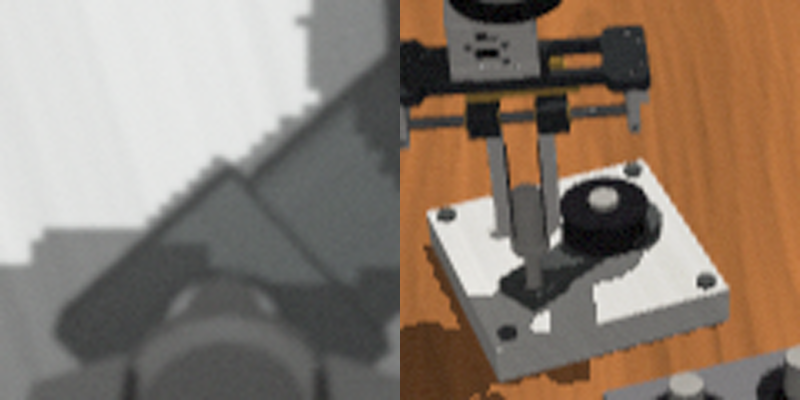

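```bash
python3 -c "
import numpy as np
P=np.array([527.9,334.3]);a0=np.arctan2(-66.3,-74.7)
q=[P+100*np.array([np.cos(a0-t),np.sin(a0-t)]) for t in np.arange(0,.95,.09)]
print(np.round(q,1).tolist()); print((np.diff(q,axis=0)/20).round(2).tolist())"
```

```text
[[453.1, 267.9], [447.4, 274.9], [442.4, 282.4], [438.1, 290.3], [434.5, 298.5], [431.7, 307.1], [429.6, 315.8], [428.4, 324.7], [427.9, 333.7], [428.3, 342.7], [429.4, 351.6]]
[[-0.28, 0.35], [-0.25, 0.37], [-0.22, 0.39], [-0.18, 0.41], [-0.14, 0.43], [-0.1, 0.44], [-0.06, 0.45], [-0.02, 0.45], [0.02, 0.45], [0.06, 0.45]]
```

play_rows([
  {"x": 0.35, "y": -0.28, "z": 0, "ax": 0, "ay": 0, "az": 0},
  {"x": 0.37, "y": -0.25, "z": 0, "ax": 0, "ay": 0, "az": 0},
  {"x": 0.39, "y": -0.22, "z": 0, "ax": 0, "ay": 0, "az": 0},
  {"x": 0, "y": 0, "z": 0, "ax": 0, "ay": 0, "az": 0},
])

```text
t: 8.1
position: [438.4, 290.8, 88.9]
ee_rot: [0.707, 0.707, 0.001, 0.002]
force: [1.7, -4.2, -2.4]
grip_width: 21.2
```

```bash
python3 -c "
from h import *
go(434.5,298.5,88)"
```

```text
t 8.1 pos [438.4 290.8  88.9] F [ 1.7 -4.2 -2.4] grip 21.2
need xyz units [ 0.39 -0.19  0.04] rot units [ 0.06  0.02 -0.01]
```

Tracking well; the spring force is being felt.

play_rows([
  {"x": 0.39, "y": -0.19, "z": 0.04, "ax": 0.06, "ay": 0.02, "az": -0.01},
  {"x": 0.43, "y": -0.14, "z": 0, "ax": 0, "ay": 0, "az": 0},
  {"x": 0.44, "y": -0.1, "z": 0, "ax": 0, "ay": 0, "az": 0},
  {"x": 0, "y": 0, "z": 0, "ax": 0, "ay": 0, "az": 0},
])

```text
t: 8.5
position: [429.9, 315.2, 88.4]
ee_rot: [0.707, 0.707, -0.001, 0.002]
force: [1.0, -5.9, 0.1]
grip_width: 21.6
```

```bash
python3 -c "
from h import *
go(428.4,324.7,88)"
```

```text
t 8.5 pos [429.9 315.2  88.4] F [ 1.  -5.9  0.1] grip 21.6
need xyz units [ 0.48 -0.07  0.02] rot units [0.02 0.05 0.02]
```

play_rows([
  {"x": 0.48, "y": -0.07, "z": 0.02, "ax": 0.02, "ay": 0.05, "az": 0.02},
  {"x": 0.45, "y": -0.02, "z": 0, "ax": 0, "ay": 0, "az": 0},
  {"x": 0.45, "y": 0.02, "z": 0, "ax": 0, "ay": 0, "az": 0},
  {"x": 0, "y": 0, "z": 0, "ax": 0, "ay": 0, "az": 0},
])

```text
t: 8.9
position: [428.3, 340.2, 87.9]
ee_rot: [0.707, 0.707, -0.003, 0.001]
force: [-0.3, -6.0, 1.3]
grip_width: 21.3
```

```bash
python3 -c "
from h import *
go(429.4,351.6,88)"
```

```text
t 8.9 pos [428.3 340.2  87.9] F [-0.3 -6.   1.3] grip 21.3
need xyz units [ 0.57  0.06 -0.01] rot units [-0.03  0.08 -0.01]
```

play_rows([
  {"x": 0.35, "y": 0.06, "z": -0.02, "ax": -0.03, "ay": 0.08, "az": -0.01},
  {"x": 0.25, "y": 0, "z": 0, "ax": 0, "ay": 0, "az": 0},
  {"x": 0, "y": 0, "z": 0, "ax": 0, "ay": 0, "az": 0},
])

```text
t: 9.2
position: [428.7, 349.6, 87.7]
ee_rot: [0.707, 0.707, -0.003, 0.001]
force: [-0.2, -6.9, 1.7]
grip_width: 21.3
```

```bash
python3 -c "
from h import *
go(429.4,351.6,88); im,d,T=grab('wrist','w10'); im2,_,_=grab('side','side10');im3,_,_=grab('scene','scene10')
Z=[cv2.resize(a,(400,400),interpolation=cv2.INTER_CUBIC) for a in (im[180:280,270:370],im3[240:340,420:520])]
cv2.imwrite('pics/z10.png',cv2.hconcat(Z))"
```

```text
t 9.2 pos [428.7 349.6  87.7] F [-0.2 -6.9  1.7] grip 21.3
need xyz units [ 0.1   0.04 -0.02] rot units [-0.05  0.08 -0.  ]
```

View pics/z10.png

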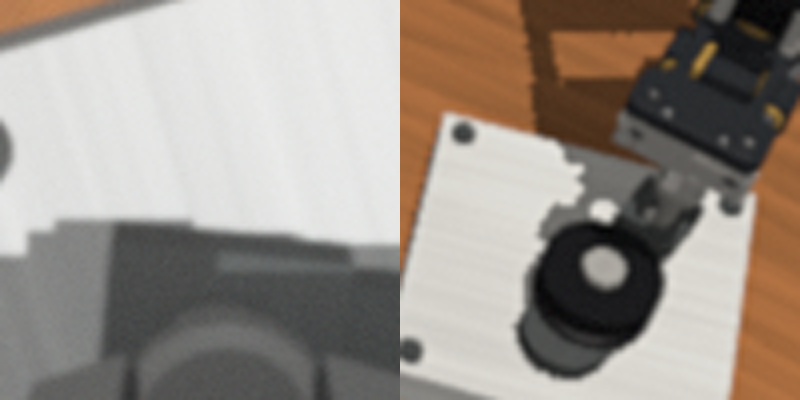

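play_rows([
  {"x": 0.14, "y": 0.05, "z": 0, "ax": -0.05, "ay": 0.08, "az": 0},
  {"x": 0, "y": 0, "z": 0.15, "ax": 0, "ay": 0, "az": 0},
  {"x": 0, "y": 0, "z": 0.15, "ax": 0, "ay": 0, "az": 0},
  {"x": 0, "y": 0, "z": 0.1, "ax": 0, "ay": 0, "az": 0},
])

```text
t: 9.75
position: [428.8, 349.6, 80.6]
ee_rot: [0.707, 0.707, -0.002, -0.0]
force: [-1.9, -2.8, 10.8]
grip_width: 21.5
```

```bash
python3 -c "
from h import *
go(429.4,351.6,80)"
```

```text
t 9.75 pos [428.8 349.6  80.6] F [-1.9 -2.8 10.8] grip 21.5
need xyz units [0.1  0.03 0.03] rot units [-0.05  0.03 -0.01]
```

play_rows([
  {"x": 0.1, "y": 0, "z": 0, "ax": -0.05, "ay": 0.03, "az": 0},
  {"x": 0.05, "y": 0, "z": 0, "ax": 0, "ay": 0, "az": 0},
])

```text
t: 9.95
position: [428.7, 351.0, 80.5]
ee_rot: [0.708, 0.707, -0.001, 0.001]
force: [1.7, -8.0, 0.4]
grip_width: 21.5
```

```bash
python3 -c "
from h import *
go(429.4,351.6,80);grab('wrist','w11'); im2,_,_=grab('side','side11');im3,_,_=grab('scene','scene11')
Z=[cv2.resize(a,(400,400),interpolation=cv2.INTER_CUBIC) for a in (im2[90:210,240:360],im3[240:340,420:520])]
cv2.imwrite('pics/z11.png',cv2.hconcat(Z))"
```

```text
t 9.95 pos [428.7 351.   80.5] F [ 1.7 -8.   0.4] grip 21.5
need xyz units [0.03 0.03 0.03] rot units [-0.01  0.03 -0.02]
```

View pics/z11.png

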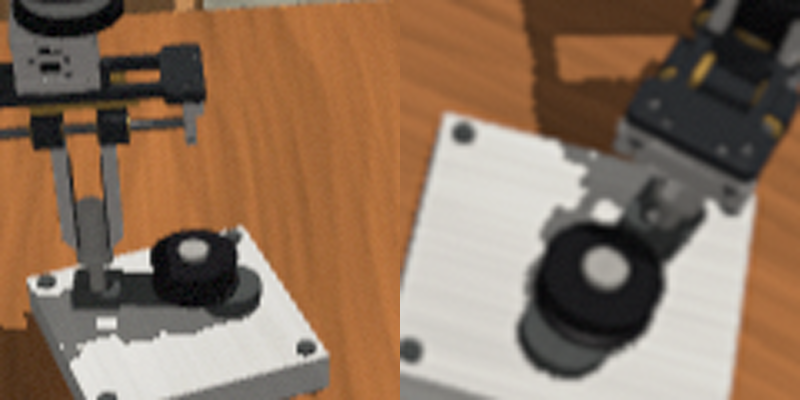

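play_rows([
  {"x": 0, "y": 0, "z": 0.15, "ax": 0, "ay": 0.03, "az": 0},
  {"x": 0, "y": 0, "z": 0.15, "ax": 0, "ay": 0, "az": 0},
  {"x": 0, "y": 0, "z": 0.15, "ax": 0, "ay": 0, "az": 0},
])

```text
t: 10.4
position: [428.9, 350.2, 72.7]
ee_rot: [0.708, 0.706, -0.0, -0.0]
force: [-1.6, -2.9, 4.8]
grip_width: 21.2
```

```bash
python3 -c "
from h import *
go(429,351.4,61)"
```

```text
t 10.4 pos [428.9 350.2  72.7] F [-1.6 -2.9  4.8] grip 21.2
need xyz units [0.06 0.01 0.58] rot units [-0.01 -0.   -0.03]
```

play_rows([
  {"x": 0.06, "y": 0.01, "z": 0.15, "ax": 0, "ay": 0, "az": -0.03},
  {"x": 0.03, "y": 0.01, "z": 0.15, "ax": 0, "ay": 0, "az": 0},
  {"x": 0.02, "y": 0, "z": 0.15, "ax": 0, "ay": 0, "az": 0},
])

```text
t: 10.7
position: [428.8, 351.0, 63.6]
ee_rot: [0.707, 0.707, -0.002, -0.0]
force: [-1.3, -6.9, 2.1]
grip_width: 21.2
```

```bash
python3 -c "
from h import *
go(429,351.4,61)"
```

```text
t 10.7 pos [428.8 351.   63.6] F [-1.3 -6.9  2.1] grip 21.2
need xyz units [0.02 0.01 0.13] rot units [-0.03  0.03  0.  ]
```

play_rows([
  {"x": 0.02, "y": 0.01, "z": 0.15, "ax": 0, "ay": 0, "az": 0},
  {"x": 0, "y": 0, "z": 0.1, "ax": 0, "ay": 0, "az": 0},
  {"x": 0, "y": 0, "z": 0.1, "ax": 0, "ay": 0, "az": 0},
])

```text
t: 11.0
position: [429.3, 352.3, 61.2]
ee_rot: [0.707, 0.707, 0.0, -0.001]
force: [-9.1, -6.5, 24.3]
grip_width: 21.7
```

```bash
python3 -c "
from h import *
go(429,351.4,61);grab('wrist','w12'); im2,_,_=grab('side','side12');im3,_,_=grab('scene','scene12')
Z=[cv2.resize(a,(400,400),interpolation=cv2.INTER_CUBIC) for a in (im2[110:210,240:340],im3[240:340,420:520])]
cv2.imwrite('pics/z12.png',cv2.hconcat(Z))"
```

```text
t 11.0 pos [429.3 352.3  61.2] F [-9.1 -6.5 24.3] grip 21.7
need xyz units [-0.05 -0.02  0.01] rot units [-0.02 -0.02 -0.01]
```

View pics/z12.png

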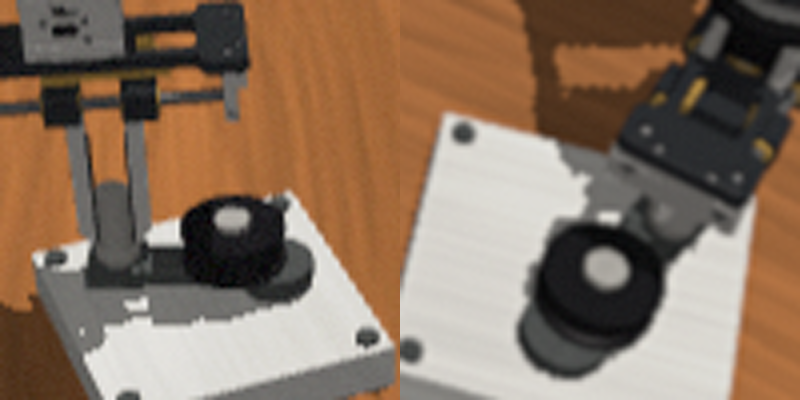

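play_rows([
  {"x": 0, "y": 0, "z": -0.05, "ax": 0, "ay": 0, "az": 0},
  {"x": 0, "y": 0, "z": 0, "ax": 0, "ay": 0, "az": 0},
  {"x": 0, "y": 0, "z": 0, "ax": 0, "ay": 0, "az": 0},
], claw=0.38)

```text
t: 11.45
position: [429.4, 353.3, 63.2]
ee_rot: [0.707, 0.707, 0.002, -0.001]
force: [0.3, -0.0, -0.0]
grip_width: 35.8
```

```bash
python3 -c "
from h import *
go(429,351.4,160)"
```

```text
t 11.45 pos [429.4 353.3  63.2] F [ 0.3 -0.  -0. ] grip 35.8
need xyz units [-0.07 -0.02 -4.84] rot units [ 0.   -0.06 -0.  ]
```

play_rows([
  {"x": -0.05, "y": 0, "z": -0.4, "ax": 0, "ay": -0.06, "az": 0},
  {"x": 0, "y": 0, "z": -0.6, "ax": 0, "ay": 0, "az": 0},
  {"x": 0, "y": 0, "z": -1, "ax": 0, "ay": 0, "az": 0},
  {"x": 0, "y": 0, "z": -1, "ax": 0, "ay": 0, "az": 0},
  {"x": 0, "y": 0, "z": -1, "ax": 0, "ay": 0, "az": 0},
  {"x": 0, "y": 0, "z": -1, "ax": 0, "ay": 0, "az": 0},
  {"x": 0, "y": 0, "z": -1, "ax": 0, "ay": 0, "az": 0},
  {"x": 0, "y": 0, "z": 0, "ax": 0, "ay": 0, "az": 0},
])

```text
t: 12.25
position: [429.3, 352.3, 193.1]
ee_rot: [0.707, 0.707, 0.001, 0.0]
force: [0.1, 0.9, 0.3]
grip_width: 35.9
```

```bash
python3 -c "
from h import *
go(560,150,200);im,_,_=grab('wrist','w13'); im2,_,_=grab('side','side13');im3,_,_=grab('scene','scene13')
Z=[cv2.resize(a,(400,400),interpolation=cv2.INTER_CUBIC) for a in (im2[110:210,240:340],im3[240:340,420:520])]
cv2.imwrite('pics/z13.png',cv2.hconcat(Z))"
```

```text
t 12.25 pos [429.3 352.3 193.1] F [0.1 0.9 0.3] grip 35.9
need xyz units [-10.11   6.54  -0.35] rot units [ 0.02 -0.02 -0.01]
```

View pics/z13.png

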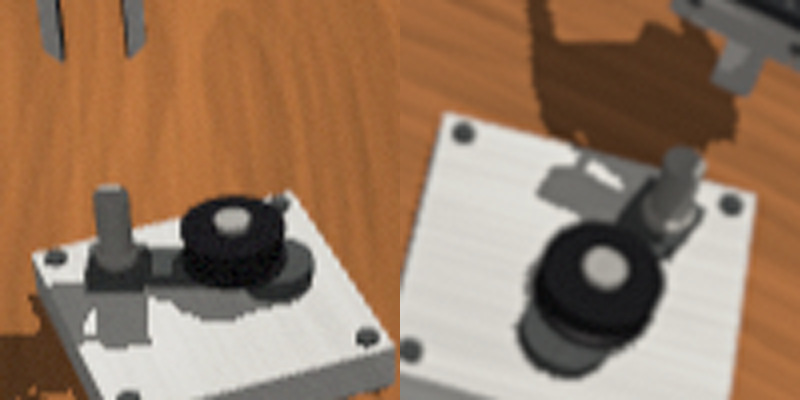

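View pics/w13.png

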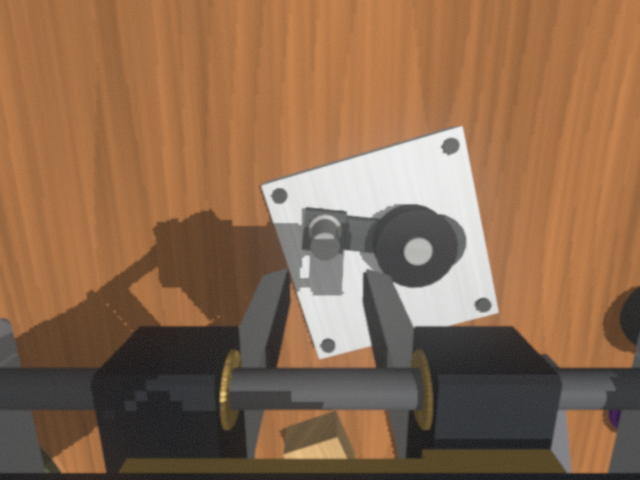

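View pics/side13.png

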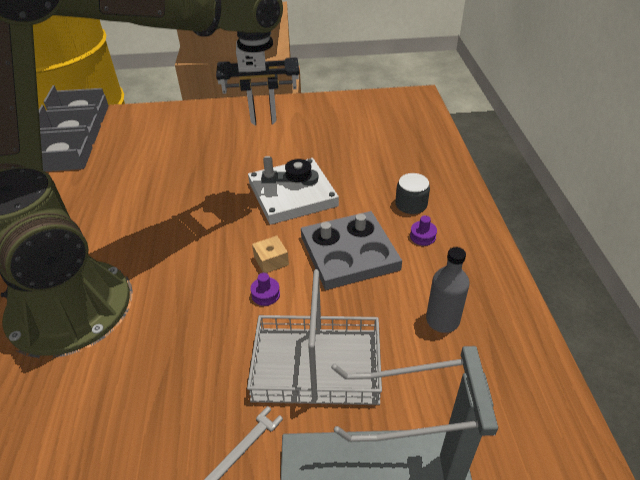

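```bash
python3 -c "
from h import *
for n in ('w2','w5'):
  im,d,T,k=load(n); g=cv2.cvtColor(im,cv2.COLOR_BGR2GRAY)
  hs=cv2.cvtColor(im,cv2.COLOR_BGR2HSV)
  m=((g>165)&(hs[...,1]<30)).astype(np.uint8)
  nn,l,s,c=cv2.connectedComponentsWithStats(m)
  for i in range(1,nn):
    if 200<s[i,4]<3000: print(n,c[i].round(1),s[i,4],ray(*c[i],T,k,62).round(1))
"
```

```text
w2 [450.5  91.8] 691 [631.3 144.   62. ]
w2 [346.5 117.4] 630 [550.3 125.1  62. ]
w2 [173.3 169. ] 542 [408.7  84.8  62. ]
w2 [229.1 434.5] 2846 [ 437.3 -176.1   62. ]
w2 [279.7 437. ] 1183 [ 487.4 -179.2   62. ]
w5 [455.6 148.1] 2512 [520.2 149.9  62. ]
w5 [604.4 159.1] 750 [632.8 141.9  62. ]
w5 [493.  184.1] 688 [551.1 123.   62. ]
w5 [348.  415.8] 242 [443.1 -86.5  62. ]
w5 [329.8 439.6] 2292 [ 426.8 -112.4   62. ]
```

play_rows([
  {"x": -1, "y": 0.5, "z": 0, "ax": 0, "ay": 0, "az": 0},
  {"x": -1, "y": 0.5, "z": 0, "ax": 0, "ay": 0, "az": 0},
  {"x": -1, "y": 0.5, "z": 0, "ax": 0, "ay": 0, "az": 0},
  {"x": -1, "y": 0.5, "z": 0, "ax": 0, "ay": 0, "az": 0},
  {"x": -1, "y": 0.5, "z": 0, "ax": 0, "ay": 0, "az": 0},
  {"x": -1, "y": 0.5, "z": 0, "ax": 0, "ay": 0, "az": 0},
  {"x": -1, "y": 0.5, "z": 0, "ax": 0, "ay": 0, "az": 0},
  {"x": -1, "y": 0.5, "z": 0, "ax": 0, "ay": 0, "az": 0},
  {"x": -1, "y": 0.5, "z": 0, "ax": 0, "ay": 0, "az": 0},
  {"x": -1, "y": 0.5, "z": 0, "ax": 0, "ay": 0, "az": 0},
], claw=0.6)

```text
t: 13.4
position: [526.2, 144.0, 176.1]
ee_rot: [0.706, 0.708, -0.011, -0.005]
force: [0.2, -0.3, 0.0]
grip_width: 56.4
```

play_rows([
  {"x": 0, "y": 0, "z": 0, "ax": 0, "ay": 0, "az": -1},
  {"x": 0, "y": 0, "z": 0, "ax": 0, "ay": 0, "az": -1},
  {"x": 0, "y": 0, "z": 0, "ax": 0, "ay": 0, "az": -1},
  {"x": 0, "y": 0, "z": 0, "ax": 0, "ay": 0, "az": -1},
  {"x": 0, "y": 0, "z": 0, "ax": 0, "ay": 0, "az": -1},
  {"x": 0, "y": 0, "z": 0, "ax": 0, "ay": 0, "az": -1},
  {"x": 0, "y": 0, "z": 0, "ax": 0, "ay": 0, "az": -1},
  {"x": 0, "y": 0, "z": 0, "ax": 0, "ay": 0, "az": -1},
  {"x": 0, "y": 0, "z": 0, "ax": 0, "ay": 0, "az": -1},
  {"x": 0, "y": 0, "z": 0, "ax": 0, "ay": 0, "az": -1},
])

```text
t: 14.4
position: [522.1, 139.6, 162.2]
ee_rot: [0.411, 0.912, -0.015, -0.017]
force: [0.0, -0.0, -0.6]
grip_width: 56.1
```

```bash
python3 -c "
from h import *
go(550.5,124.5,180,np.pi/2)"
```

```text
t 14.4 pos [522.1 139.6 162.2] F [ 0.  -0.  -0.6] grip 56.1
need xyz units [-1.49  0.52 -0.94] rot units [ -0.45  -0.51 -12.12]
```

play_rows([
  {"x": 0, "y": 0, "z": -0.15, "ax": -0.2, "ay": -0.25, "az": -1},
  {"x": 0, "y": 0, "z": -0.15, "ax": -0.2, "ay": -0.25, "az": -1},
  {"x": 0, "y": 0, "z": -0.1, "ax": 0, "ay": 0, "az": -1},
  {"x": 0, "y": 0, "z": -0.1, "ax": 0, "ay": 0, "az": -1},
  {"x": 0, "y": 0, "z": -0.1, "ax": 0, "ay": 0, "az": -1},
  {"x": 0, "y": 0, "z": -0.1, "ax": 0, "ay": 0, "az": -1},
  {"x": 0, "y": 0, "z": -0.1, "ax": 0, "ay": 0, "az": -1},
  {"x": 0, "y": 0, "z": -0.1, "ax": 0, "ay": 0, "az": -1},
  {"x": 0, "y": 0, "z": -0.1, "ax": 0, "ay": 0, "az": -1},
  {"x": 0, "y": 0, "z": -0.1, "ax": 0, "ay": 0, "az": -1},
])

```text
t: 15.4
position: [516.8, 138.9, 171.2]
ee_rot: [0.059, 0.998, -0.012, -0.01]
force: [0.3, -0.0, 0.6]
grip_width: 56.5
```

play_rows([
  {"x": 0, "y": 0, "z": -0.1, "ax": 0, "ay": 0, "az": -1},
  {"x": 0, "y": 0, "z": -0.1, "ax": 0, "ay": 0, "az": -1},
  {"x": 0, "y": 0, "z": 0, "ax": 0, "ay": 0, "az": 0},
])

```text
t: 15.7
position: [515.5, 138.7, 171.8]
ee_rot: [-0.015, 1.0, -0.012, -0.013]
force: [-0.0, 0.8, -0.6]
grip_width: 56.6
```

```bash
python3 -c "
from h import *
go(550.5,124.5,140,np.pi/2);grab('wrist','w14')"
```

```text
t 15.7 pos [515.5 138.7 171.8] F [-0.   0.8 -0.6] grip 56.6
need xyz units [-1.77 -0.72  1.56] rot units [-0.34 -0.38  0.42]
```

View pics/w14.png

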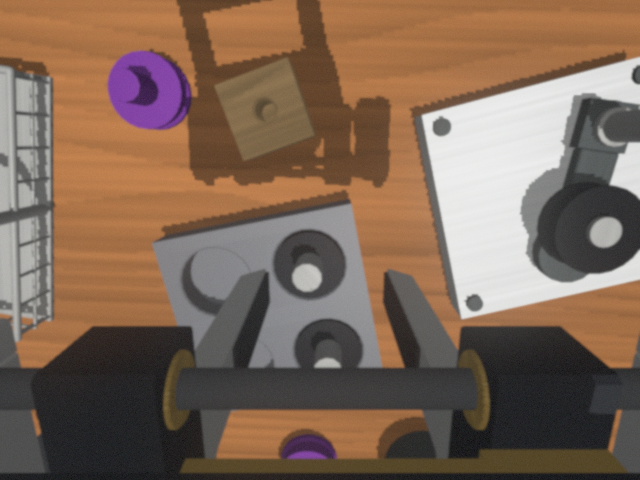

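```bash
python3 -c "
from h import *
im,d,T,k=load('w14'); print(ray(307,277,T,k,62))"
```

```text
[550.46129616 123.20888245  62.        ]
```

play_rows([
  {"x": -0.9, "y": -0.36, "z": 0.5, "ax": -0.34, "ay": -0.38, "az": 0.42},
  {"x": -0.9, "y": -0.36, "z": 0.5, "ax": 0, "ay": 0, "az": 0},
  {"x": 0, "y": 0, "z": 0.5, "ax": 0, "ay": 0, "az": 0},
  {"x": 0, "y": 0, "z": 0, "ax": 0, "ay": 0, "az": 0},
])

```text
t: 16.15
position: [550.8, 124.2, 137.5]
ee_rot: [0.006, 1.0, 0.0, -0.002]
force: [0.1, 0.5, -0.1]
grip_width: 56.6
```

```bash
python3 -c "
from h import *
go(550.5,124,90,np.pi/2);im,_,_=grab('wrist','w15');cv2.imwrite('pics/z15.png',cv2.resize(im[220:400,240:420],None,fx=3,fy=3))"
```

```text
t 16.15 pos [550.8 124.2 137.5] F [ 0.1  0.5 -0.1] grip 56.6
need xyz units [ 0.01 -0.01  2.38] rot units [ 0.01 -0.05 -0.16]
```

View pics/z15.png

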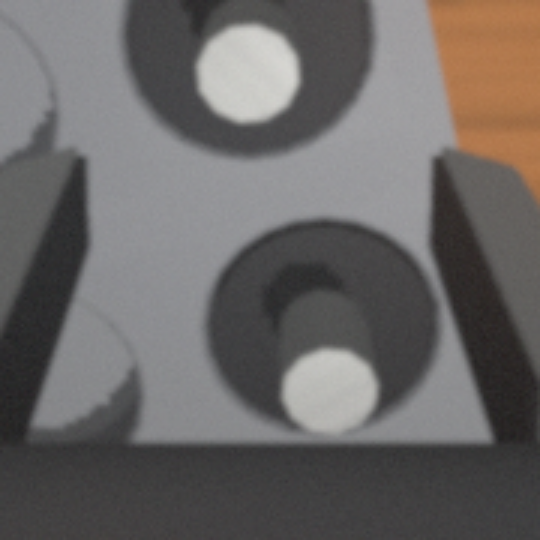

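play_rows([
  {"x": 0.01, "y": 0, "z": 1, "ax": 0, "ay": -0.05, "az": -0.16},
  {"x": 0, "y": 0, "z": 1, "ax": 0, "ay": 0, "az": 0},
  {"x": 0, "y": 0, "z": 1, "ax": 0, "ay": 0, "az": 0},
  {"x": 0, "y": 0, "z": 0, "ax": 0, "ay": 0, "az": 0},
])

```text
t: 16.6
position: [549.7, 126.0, 78.9]
ee_rot: [0.0, 1.0, 0.0, 0.002]
force: [-1.2, 0.3, 0.5]
grip_width: 56.6
```

```bash
python3 -c "
from h import *
go(550.5,123.7,36,np.pi/2)"
```

```text
t 16.6 pos [549.7 126.   78.9] F [-1.2  0.3  0.5] grip 56.6
need xyz units [-0.03 -0.12  2.14] rot units [ 0.01  0.05 -0.  ]
```

play_rows([
  {"x": -0.03, "y": -0.12, "z": 0.9, "ax": 0, "ay": 0.05, "az": 0},
  {"x": 0, "y": 0, "z": 0.7, "ax": 0, "ay": 0, "az": 0},
  {"x": 0, "y": 0, "z": 0.4, "ax": 0, "ay": 0, "az": 0},
  {"x": 0, "y": 0, "z": 0, "ax": 0, "ay": 0, "az": 0},
])

```text
t: 17.0
position: [551.1, 125.0, 41.4]
ee_rot: [0.0, 1.0, 0.001, 0.002]
force: [0.2, -1.2, -0.5]
grip_width: 56.4
```

```bash
python3 -c "
from h import *
go(550.5,123.7,36,np.pi/2)"
```

```text
t 17.0 pos [551.1 125.   41.4] F [ 0.2 -1.2 -0.5] grip 56.4
need xyz units [ 0.03 -0.07  0.27] rot units [ 0.02  0.06 -0.  ]
```

play_rows([
  {"x": 0.03, "y": -0.07, "z": 0.25, "ax": 0, "ay": 0.05, "az": 0},
  {"x": 0, "y": 0, "z": 0, "ax": 0, "ay": 0, "az": 0},
  {"x": 0, "y": 0, "z": 0, "ax": 0, "ay": 0, "az": 0},
  {"x": 0, "y": 0, "z": 0, "ax": 0, "ay": 0, "az": 0},
  {"x": 0, "y": 0, "z": 0, "ax": 0, "ay": 0, "az": 0},
  {"x": 0, "y": 0, "z": 0, "ax": 0, "ay": 0, "az": 0},
], claw=0.1, force=25)

```text
t: 17.6
position: [551.4, 122.9, 38.5]
ee_rot: [0.0, 1.0, 0.0, 0.002]
force: [0.2, -0.8, -1.2]
grip_width: 23.4
```

play_rows([
  {"x": 0, "y": 0, "z": -0.4, "ax": 0, "ay": 0, "az": 0},
  {"x": 0, "y": 0, "z": -0.8, "ax": 0, "ay": 0, "az": 0},
  {"x": 0, "y": 0, "z": -1, "ax": 0, "ay": 0, "az": 0},
  {"x": 0, "y": 0, "z": -1, "ax": 0, "ay": 0, "az": 0},
  {"x": 0, "y": 0, "z": -1, "ax": 0, "ay": 0, "az": 0},
  {"x": 0, "y": 0, "z": -1, "ax": 0, "ay": 0, "az": 0},
  {"x": 0, "y": 0, "z": -1, "ax": 0, "ay": 0, "az": 0},
  {"x": 0, "y": 0, "z": -1, "ax": 0, "ay": 0, "az": 0},
  {"x": 0, "y": 0, "z": -0.5, "ax": 0, "ay": 0, "az": 0},
  {"x": 0, "y": 0, "z": 0, "ax": 0, "ay": 0, "az": 0},
])

```text
t: 18.6
position: [550.4, 124.0, 203.9]
ee_rot: [-0.0, 1.0, 0.001, 0.003]
force: [0.2, 0.5, -1.3]
grip_width: 23.7
```

```bash
python3 -c "
from h import *
go(500,-100,200,np.pi/2);grab('side','side16');grab('scene','scene16')
im,d,T,k=load('scene16')
# table/basket: floor
cv2.imwrite('pics/z16.png',cv2.resize(im[130:270,210:340],None,fx=4,fy=4,interpolation=cv2.INTER_CUBIC))"
```

```text
t 18.6 pos [550.4 124.  203.9] F [ 0.2  0.5 -1.3] grip 23.7
need xyz units [  2.53 -11.2    0.15] rot units [0.04 0.09 0.01]
```

View pics/side16.png

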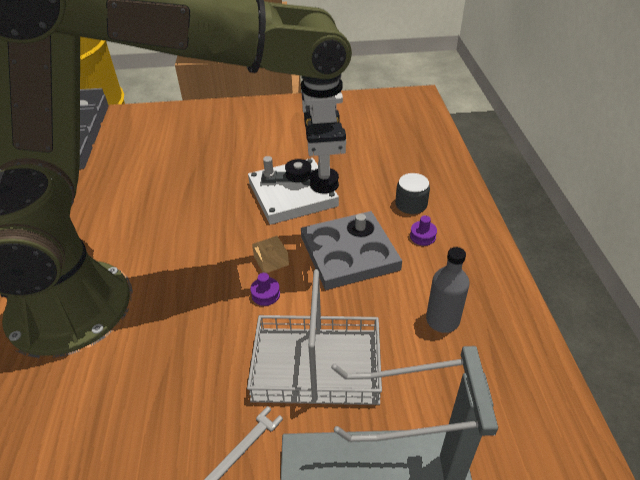

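View pics/z16.png

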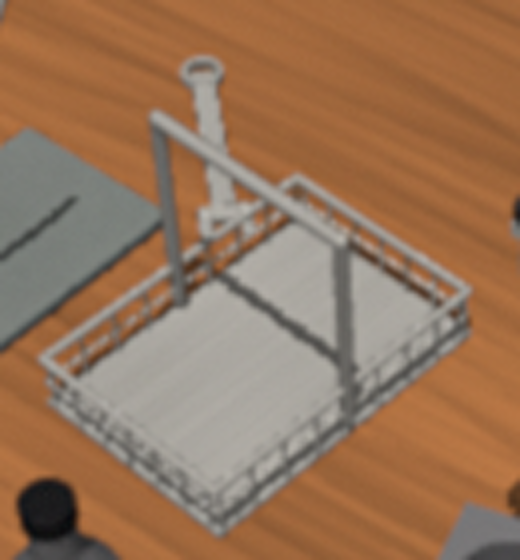

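```bash
python3 -c "
from h import *
im,d,T,k=load('scene16')
for n,x,y,z in (('L',42,357,45),('T',297,178,45),('R',470,290,45),('B',222,497,45),('bar1',157,117,170),('bar2',343,240,170),('foot1',180,303,4),('foot2',348,420,4)):
  print(n,ray(210+x/4,130+y/4,T,k,z).round(1))
im,d,T,k=load('side16')
cv2.imwrite('pics/z17.png',cv2.resize(im[260:480,230:510],None,fx=2.8,fy=2.7,interpolation=cv2.INTER_CUBIC)[:600,:800])
"
```

```text
L [ 605.4 -289.8   45. ]
T [ 383.2 -259.    45. ]
R [ 401.4 -104.1   45. ]
B [ 627.  -127.7   45. ]
bar1 [ 492.2 -276.   170. ]
bar2 [ 511.  -120.6  170. ]
foot1 [ 491.3 -276.7    4. ]
foot2 [ 508.2 -124.     4. ]
```

View pics/z17.png

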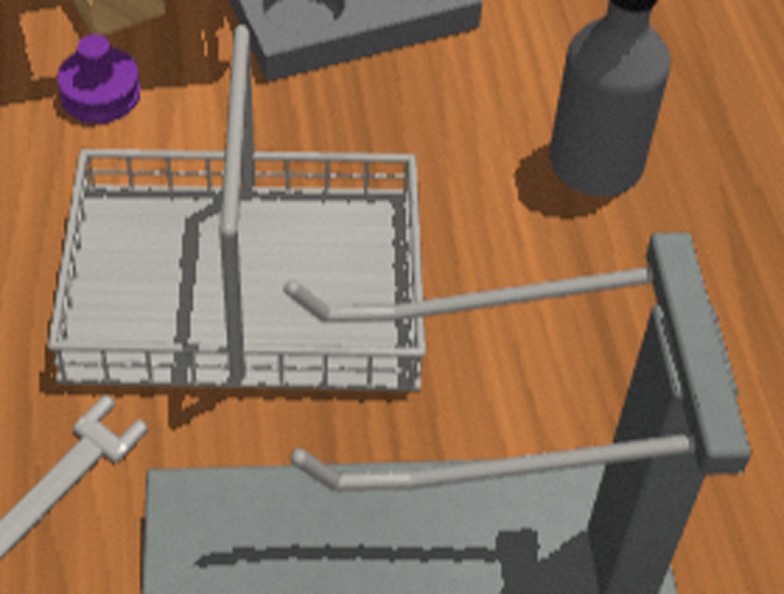

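```bash
python3 -c "
from h import *
im,d,T,k=load('side16')
for n,x,y,z in (('TL',83,154,45),('TR',412,158,45),('BR',424,349,45),('BL',52,347,45),('bar1',241,30,170),('bar2',229,230,170),('tipA',291,287,240),('bendA',326,315,216),('levA',400,314,216),('tipB',298,456,240),('bendB',338,482,216),('levB',410,479,216),('footTL',150,470,12),):
  print(n,ray(230+x/2.8,260+y/2.7,T,k,z).round(1))
im,d,T,k=load('scene16')
cv2.imwrite('pics/z18.png',cv2.resize(im[100:250,110:260],None,fx=4,fy=4,interpolation=cv2.INTER_CUBIC))
"
```

```text
TL [ 401.9 -111.6   45. ]
TR [ 625.2 -140.2   45. ]
BR [ 607.3 -291.8   45. ]
BL [ 381.5 -265.8   45. ]
bar1 [ 513.6 -121.3  170. ]
bar2 [ 493.7 -278.   170. ]
tipA [ 519.2 -366.   240. ]
bendA [ 536.  -368.7  216. ]
levA [ 572.2 -372.1  216. ]
tipB [ 512.6 -455.8  240. ]
bendB [ 530.3 -458.2  216. ]
levB [ 562.6 -460.1  216. ]
footTL [ 436.2 -338.1   12. ]
```

View pics/z18.png

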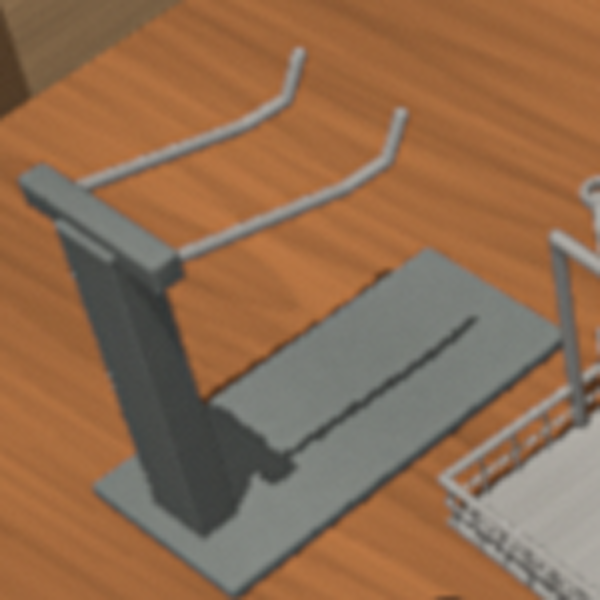

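```bash
python3 -c "
from h import *
im,d,T,k=load('scene16')
for n,x,y,z in (('tipA',402,113,242),('bendA',388,160,217),('levA',345,188,217),('tipB',300,53,242),('bendB',290,98,217),('levB',243,127,217),('ft1',430,250,12),('ft2',560,335,12),('ft3',97,488,12),('ft4',237,590,12),('cbN',183,258,260),('cbF',42,168,260)):
  print(n,ray(110+x/4,100+y/4,T,k,z).round(1))
"
```

```text
tipA [ 519.9 -363.3  242. ]
bendA [ 536.3 -364.3  217. ]
levA [ 569.8 -367.4  217. ]
tipB [ 513.3 -453.   242. ]
bendB [ 527.9 -453.5  217. ]
levB [ 564.6 -456.7  217. ]
ft1 [ 427.8 -467.    12. ]
ft2 [ 440.4 -335.7   12. ]
ft3 [ 722.  -487.6   12. ]
ft4 [ 729.8 -353.2   12. ]
cbN [ 695.4 -357.   260. ]
cbF [ 689.  -476.3  260. ]
```

play_rows([
  {"x": 0.9, "y": -0.9, "z": -0.05, "ax": 0, "ay": 0.09, "az": 0.6},
  {"x": 0.9, "y": -0.9, "z": -0.05, "ax": 0, "ay": 0, "az": 0.6},
  {"x": 0.9, "y": -0.9, "z": -0.05, "ax": 0, "ay": 0, "az": 0.6},
  {"x": 0.9, "y": -0.9, "z": -0.05, "ax": 0, "ay": 0, "az": 0},
  {"x": 0.9, "y": -0.9, "z": -0.05, "ax": 0, "ay": 0, "az": 0},
  {"x": 0.9, "y": -0.9, "z": -0.05, "ax": 0, "ay": 0, "az": 0},
  {"x": 0, "y": -1, "z": -0.05, "ax": 0, "ay": 0, "az": 0},
  {"x": 0, "y": -1, "z": -0.05, "ax": 0, "ay": 0, "az": 0},
  {"x": 0, "y": -1, "z": -0.05, "ax": 0, "ay": 0, "az": 0},
  {"x": 0, "y": 0, "z": 0, "ax": 0, "ay": 0, "az": 0},
])

```text
t: 19.7
position: [415.7, -38.6, 200.0]
ee_rot: [0.064, 0.998, 0.001, -0.011]
force: [0.5, 0.5, -1.3]
grip_width: 23.7
```

```bash
python3 -c "
from h import *
go(441.5,-191.3,160,np.pi/2-.125);im,_,_=grab('wrist','w19')"
```

```text
t 19.7 pos [415.7 -38.6 200. ] F [ 0.5  0.5 -1.3] grip 23.7
need xyz units [-2.31 -7.41  1.95] rot units [ 0.01 -0.31 -0.06]
```

View pics/w19.png

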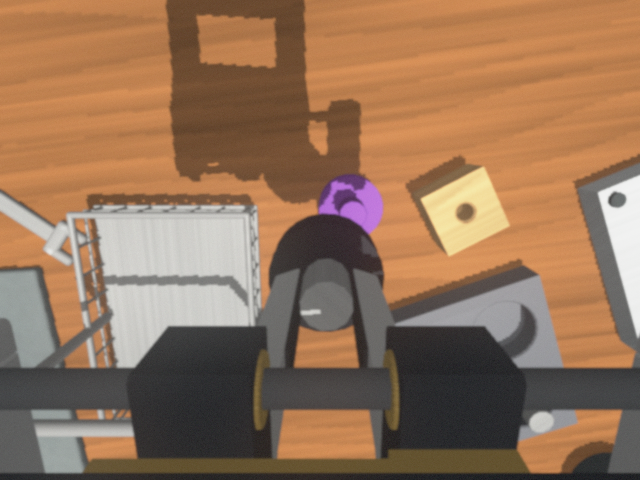

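```bash
python3 -c "
from h import *
im,d,T,k=load('w19'); print(ray(256,208,T,k,45),ray(70,215,T,k,45))"
```

```text
[395.4731602  -96.51332956  45.        ] [ 380.69688523 -259.51968144   45.        ]
```

play_rows([
  {"x": -0.28, "y": -0.93, "z": 0, "ax": 0, "ay": -0.31, "az": -0.06},
  {"x": -0.28, "y": -0.93, "z": 0, "ax": 0, "ay": 0, "az": 0},
  {"x": -0.28, "y": -0.93, "z": 0, "ax": 0, "ay": 0, "az": 0},
  {"x": -0.28, "y": -0.93, "z": 0, "ax": 0, "ay": 0, "az": 0},
  {"x": -0.28, "y": -0.93, "z": 0, "ax": 0, "ay": 0, "az": 0},
  {"x": -0.28, "y": -0.93, "z": 0, "ax": 0, "ay": 0, "az": 0},
  {"x": -0.28, "y": -0.93, "z": 0, "ax": 0, "ay": 0, "az": 0},
  {"x": -0.28, "y": -0.93, "z": 0, "ax": 0, "ay": 0, "az": 0},
  {"x": 0, "y": 0, "z": 0, "ax": 0, "ay": 0, "az": 0},
])

```text
t: 20.65
position: [443.6, -188.3, 193.1]
ee_rot: [0.059, 0.998, 0.003, -0.004]
force: [-0.1, -0.9, -1.0]
grip_width: 23.4
```

```bash
python3 -c "
from h import *
go(441.5,-191.3,120,np.pi/2-.125);im,_,_=grab('wrist','w20')"
```

```text
t 20.65 pos [ 443.6 -188.3  193.1] F [-0.1 -0.9 -1. ] grip 23.4
need xyz units [ 0.06 -0.18  3.65] rot units [ 0.07 -0.12  0.09]
```

View pics/w20.png

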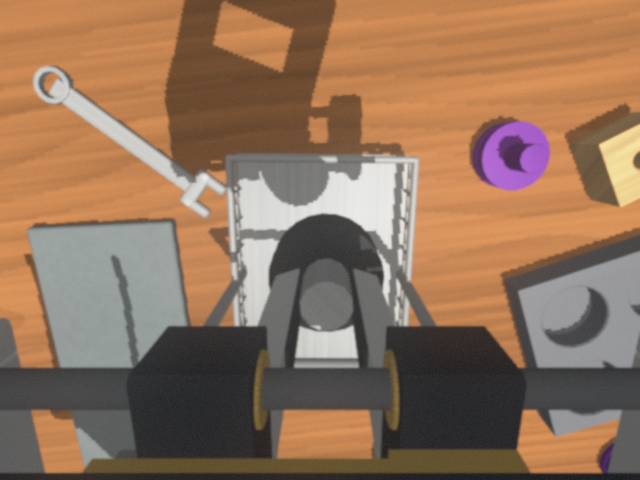

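```bash
python3 -c "
from h import *
im,d,T,k=load('w20'); a=ray(228,156,T,k,45);b=ray(417,159,T,k,45); print(a,b,(a+b)/2)"
```

```text
[ 379.04579199 -260.3842437    45.        ] [ 399.99913038 -105.0058908    45.        ] [ 389.52246118 -182.69506725   45.        ]
```

play_rows([
  {"x": 0.06, "y": -0.1, "z": 0.6, "ax": 0.07, "ay": -0.12, "az": 0.09},
  {"x": 0, "y": 0, "z": 0.8, "ax": 0, "ay": 0, "az": 0},
  {"x": 0, "y": 0, "z": 1, "ax": 0, "ay": 0, "az": 0},
  {"x": 0, "y": 0, "z": 1, "ax": 0, "ay": 0, "az": 0},
  {"x": 0, "y": 0, "z": 0, "ax": 0, "ay": 0, "az": 0},
])

```text
t: 21.2
position: [442.1, -182.5, 121.8]
ee_rot: [0.061, 0.998, 0.001, -0.0]
force: [0.4, 0.0, -0.9]
grip_width: 23.5
```

```bash
python3 -c "
from h import *
go(441.5,-191.3,38,np.pi/2-.125)"
```

```text
t 21.2 pos [ 442.1 -182.5  121.8] F [ 0.4  0.  -0.9] grip 23.5
need xyz units [-0.03 -0.45  4.19] rot units [ 0.03 -0.02  0.05]
```

play_rows([
  {"x": 0, "y": -0.38, "z": 0.7, "ax": 0.03, "ay": -0.02, "az": 0.05},
  {"x": 0, "y": -0.05, "z": 0.7, "ax": 0, "ay": 0, "az": 0},
  {"x": 0, "y": -0.05, "z": 0.7, "ax": 0, "ay": 0, "az": 0},
  {"x": 0, "y": -0.05, "z": 0.7, "ax": 0, "ay": 0, "az": 0},
  {"x": 0, "y": 0, "z": 0, "ax": 0, "ay": 0, "az": 0},
])

```text
t: 21.7
position: [442.8, -189.3, 68.1]
ee_rot: [0.061, 0.998, -0.0, 0.002]
force: [1.2, 0.2, -1.1]
grip_width: 23.5
```

```bash
python3 -c "
from h import *
go(441.8,-190,38,np.pi/2-.125)"
```

```text
t 21.7 pos [ 442.8 -189.3   68.1] F [ 1.2  0.2 -1.1] grip 23.5
need xyz units [ 0.05 -0.04  1.5 ] rot units [-0.    0.05  0.05]
```

play_rows([
  {"x": 0.05, "y": -0.04, "z": 0.5, "ax": 0, "ay": 0.05, "az": 0.05},
  {"x": 0, "y": 0, "z": 0.5, "ax": 0, "ay": 0, "az": 0},
  {"x": 0, "y": 0, "z": 0.4, "ax": 0, "ay": 0, "az": 0},
  {"x": 0, "y": 0, "z": 0.1, "ax": 0, "ay": 0, "az": 0},
  {"x": 0, "y": 0, "z": 0.1, "ax": 0, "ay": 0, "az": 0},
])

```text
t: 22.2
position: [443.2, -189.3, 36.4]
ee_rot: [0.062, 0.998, -0.001, 0.001]
force: [-1.1, 1.1, -0.3]
grip_width: 23.5
```

```bash
python3 -c "
from h import *
go(441.8,-190,38,np.pi/2-.125)"
```

```text
t 22.2 pos [ 443.2 -189.3   36.4] F [-1.1  1.1 -0.3] grip 23.5
need xyz units [ 0.06 -0.04 -0.08] rot units [-0.02  0.04  0.01]
```

Essentially at floor; one small nudge, then release.

play_rows([
  {"x": 0, "y": 0, "z": 0.06, "ax": 0, "ay": 0, "az": 0},
  {"x": 0, "y": 0, "z": 0.06, "ax": 0, "ay": 0, "az": 0},
])

```text
t: 22.4
position: [443.3, -189.6, 36.0]
ee_rot: [0.062, 0.998, -0.001, 0.001]
force: [-11.6, 6.4, 25.6]
grip_width: 23.4
```

play_rows([
  {"x": 0, "y": 0, "z": 0, "ax": 0, "ay": 0, "az": 0},
  {"x": 0, "y": 0, "z": 0, "ax": 0, "ay": 0, "az": 0},
  {"x": 0, "y": 0, "z": 0, "ax": 0, "ay": 0, "az": 0},
  {"x": 0, "y": 0, "z": -0.4, "ax": 0, "ay": 0, "az": 0},
  {"x": 0, "y": 0, "z": -0.8, "ax": 0, "ay": 0, "az": 0},
  {"x": 0, "y": 0, "z": -1, "ax": 0, "ay": 0, "az": 0},
  {"x": 0, "y": 0, "z": -1, "ax": 0, "ay": 0, "az": 0},
  {"x": 0, "y": 0, "z": -1, "ax": 0, "ay": 0, "az": 0},
  {"x": 0, "y": 0, "z": -1, "ax": 0, "ay": 0, "az": 0},
  {"x": 0, "y": 0, "z": 0, "ax": 0, "ay": 0, "az": 0},
], claw=0.55)

```text
t: 23.4
position: [443.3, -189.7, 147.5]
ee_rot: [0.062, 0.998, -0.001, 0.002]
force: [1.1, -0.6, 0.5]
grip_width: 51.6
```

```bash
python3 -c "
from h import *
go(441.8,-190,200,np.pi/2-.125);im,_,_=grab('wrist','w21')"
```

```text
t 23.4 pos [ 443.3 -189.7  147.5] F [ 1.1 -0.6  0.5] grip 51.6
need xyz units [ 0.06 -0.03 -2.63] rot units [-0.03  0.06  0.  ]
```

View pics/w21.png

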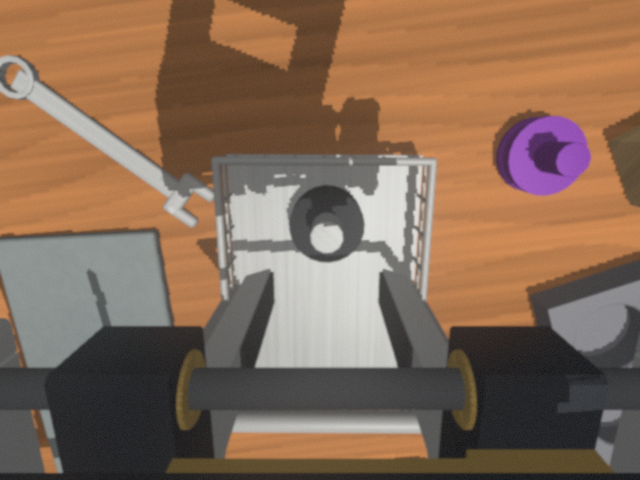

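play_rows([
  {"x": 0, "y": 0, "z": -1, "ax": 0, "ay": 0, "az": 0},
  {"x": 0, "y": 0, "z": -1, "ax": 0, "ay": 0, "az": 0},
  {"x": 0, "y": 0, "z": -1, "ax": 0, "ay": 0, "az": 0},
  {"x": 0, "y": 1, "z": -0.05, "ax": 0, "ay": 0, "az": 0},
  {"x": 0, "y": 1, "z": -0.05, "ax": 0, "ay": 0, "az": 0},
  {"x": 0, "y": 1, "z": -0.05, "ax": 0, "ay": 0, "az": 0},
  {"x": 0, "y": 1, "z": -0.05, "ax": 0, "ay": 0, "az": 0},
  {"x": 0, "y": 1, "z": -0.05, "ax": 0, "ay": 0, "az": 0},
  {"x": 0, "y": 1, "z": -0.05, "ax": 0, "ay": 0, "az": 0},
  {"x": 0, "y": 1, "z": -0.05, "ax": 0, "ay": 0, "az": 0},
])

```text
t: 24.45
position: [457.1, -46.0, 204.5]
ee_rot: [0.064, 0.998, 0.001, -0.006]
force: [0.3, 0.2, 0.2]
grip_width: 51.7
```

play_rows([
  {"x": -0.8, "y": 0.7, "z": -0.05, "ax": 0, "ay": 0, "az": 1},
  {"x": -0.8, "y": 0.8, "z": -0.05, "ax": 0, "ay": 0, "az": 1},
  {"x": -0.8, "y": 0.8, "z": -0.05, "ax": 0, "ay": 0, "az": 1},
  {"x": -0.8, "y": 0.8, "z": -0.05, "ax": 0, "ay": 0, "az": 1},
  {"x": 0, "y": 1, "z": -0.05, "ax": 0, "ay": 0, "az": 1},
  {"x": 0, "y": 1, "z": -0.05, "ax": 0, "ay": 0, "az": 1},
  {"x": 0, "y": 1, "z": -0.05, "ax": 0, "ay": 0, "az": 1},
  {"x": 0, "y": 1, "z": -0.05, "ax": 0, "ay": 0, "az": 1},
  {"x": 0, "y": 1, "z": -0.05, "ax": 0, "ay": 0, "az": 1},
  {"x": 0, "y": 0, "z": -0.05, "ax": 0, "ay": 0, "az": 1},
])

```text
t: 25.45
position: [588.3, 91.5, 198.8]
ee_rot: [0.413, 0.91, -0.004, -0.015]
force: [-0.1, 0.0, -0.4]
grip_width: 51.4
```

```bash
python3 -c "
from h import *
go(631.5,143.5,200,-np.pi/2);print(ctrl.sense()['joint_positions'].round(2))"
```

```text
t 25.45 pos [588.3  91.5 198.8] F [-0.1  0.  -0.4] grip 51.4
need xyz units [ 0.54  3.34 -0.12] rot units [-0.52  0.16 32.79]
[ 0.09  0.42  1.37  0.01  1.38 -0.63]
```

play_rows([
  {"x": 0, "y": 0, "z": -0.05, "ax": -0.2, "ay": 0, "az": 1},
  {"x": 0, "y": 0, "z": -0.05, "ax": 0, "ay": 0, "az": 1},
  {"x": 0, "y": 0, "z": -0.05, "ax": 0, "ay": 0, "az": 1},
  {"x": 0, "y": 0, "z": -0.05, "ax": 0, "ay": 0, "az": 1},
  {"x": 0, "y": 0, "z": -0.05, "ax": 0, "ay": 0, "az": 1},
  {"x": 0, "y": 0, "z": -0.05, "ax": 0, "ay": 0, "az": 1},
  {"x": 0, "y": 0, "z": -0.05, "ax": 0, "ay": 0, "az": 1},
  {"x": 0, "y": 0, "z": -0.05, "ax": 0, "ay": 0, "az": 1},
  {"x": 0, "y": 0, "z": -0.05, "ax": 0, "ay": 0, "az": 1},
  {"x": 0, "y": 0, "z": -0.05, "ax": 0, "ay": 0, "az": 1},
])

```text
t: 26.45
position: [585.3, 91.9, 192.9]
ee_rot: [0.71, 0.704, -0.01, -0.018]
force: [-0.4, -0.1, -0.8]
grip_width: 52.0
```

play_rows([
  {"x": 0, "y": 0, "z": -0.05, "ax": 0, "ay": 0, "az": 1},
  {"x": 0, "y": 0, "z": -0.05, "ax": 0, "ay": 0, "az": 1},
  {"x": 0, "y": 0, "z": -0.05, "ax": 0, "ay": 0, "az": 1},
  {"x": 0, "y": 0, "z": -0.05, "ax": 0, "ay": 0, "az": 1},
  {"x": 0, "y": 0, "z": -0.05, "ax": 0, "ay": 0, "az": 1},
  {"x": 0, "y": 0, "z": -0.05, "ax": 0, "ay": 0, "az": 1},
  {"x": 0, "y": 0, "z": -0.05, "ax": 0, "ay": 0, "az": 1},
  {"x": 0, "y": 0, "z": -0.05, "ax": 0, "ay": 0, "az": 1},
  {"x": 0, "y": 0, "z": -0.05, "ax": 0, "ay": 0, "az": 1},
  {"x": 0, "y": 0, "z": -0.05, "ax": 0, "ay": 0, "az": 1},
])

```text
t: 27.45
position: [582.1, 91.3, 187.6]
ee_rot: [0.914, 0.405, -0.026, -0.016]
force: [-0.2, -0.2, 1.1]
grip_width: 51.9
```

play_rows([
  {"x": 0, "y": 0, "z": -0.05, "ax": 0, "ay": 0, "az": 1},
  {"x": 0, "y": 0, "z": -0.05, "ax": 0, "ay": 0, "az": 1},
  {"x": 0, "y": 0, "z": -0.05, "ax": 0, "ay": 0, "az": 1},
  {"x": 0, "y": 0, "z": -0.05, "ax": 0, "ay": 0, "az": 1},
  {"x": 0, "y": 0, "z": -0.05, "ax": 0, "ay": 0, "az": 1},
  {"x": 0, "y": 0, "z": -0.05, "ax": 0, "ay": 0, "az": 1},
  {"x": 0, "y": 0, "z": -0.05, "ax": 0, "ay": 0, "az": 1},
  {"x": 0, "y": 0, "z": -0.05, "ax": 0, "ay": 0, "az": 1},
  {"x": 0, "y": 0, "z": -0.05, "ax": 0, "ay": 0, "az": 1},
  {"x": 0, "y": 0, "z": -0.05, "ax": 0, "ay": 0, "az": 1},
])

```text
t: 28.45
position: [579.0, 90.8, 182.4]
ee_rot: [0.998, 0.052, -0.04, -0.006]
force: [-0.2, -1.0, 0.0]
grip_width: 51.6
```

```bash
python3 -c "
from h import *
go(631.5,143.5,180,-np.pi/2);print(ctrl.sense()['joint_positions'].round(2));grab('wrist','w22')"
```

```text
t 28.45 pos [579.   90.8 182.4] F [-0.2 -1.   0. ] grip 51.6
need xyz units [ 2.89 -2.35 -0.07] rot units [-0.17  1.14  1.5 ]
[0.09 0.45 1.38 0.01 1.4  1.55]
```

View pics/w22.png

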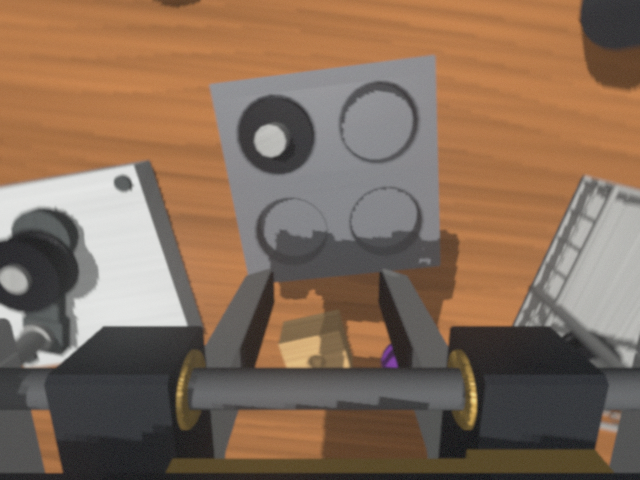

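```bash
python3 -c "
from h import *
im,d,T,k=load('w22'); print(ray(270,141,T,k,62))"
```

```text
[632.31980113 140.92313316  62.        ]
```

play_rows([
  {"x": 0.9, "y": -0.75, "z": 0, "ax": -0.17, "ay": 0.6, "az": 0.8},
  {"x": 1, "y": -0.8, "z": 0, "ax": 0, "ay": 0.5, "az": 0.7},
  {"x": 0.9, "y": -0.75, "z": 0, "ax": 0, "ay": 0, "az": 0},
  {"x": 0, "y": 0, "z": 0, "ax": 0, "ay": 0, "az": 0},
])

```text
t: 28.9
position: [633.3, 140.3, 175.6]
ee_rot: [1.0, -0.002, -0.003, 0.001]
force: [0.0, 0.3, -0.3]
grip_width: 51.8
```

```bash
python3 -c "
from h import *
go(631.5,143.5,100,-np.pi/2);im,_,T=grab('wrist','w23');grab('scene','scene23');cv2.imwrite('pics/z23.png',cv2.resize(im[200:380,240:420],None,fx=3,fy=3))"
```

```text
t 28.9 pos [633.3 140.3 175.6] F [ 0.   0.3 -0.3] grip 51.8
need xyz units [-0.07 -0.16  3.78] rot units [ 0.02  0.07 -0.07]
```

View pics/z23.png

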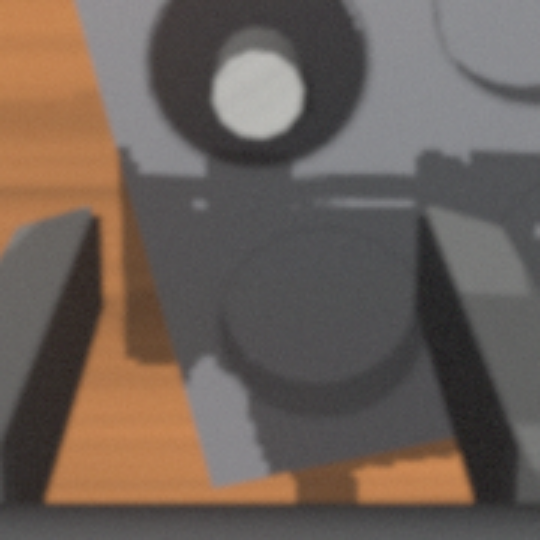

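View pics/scene23.png

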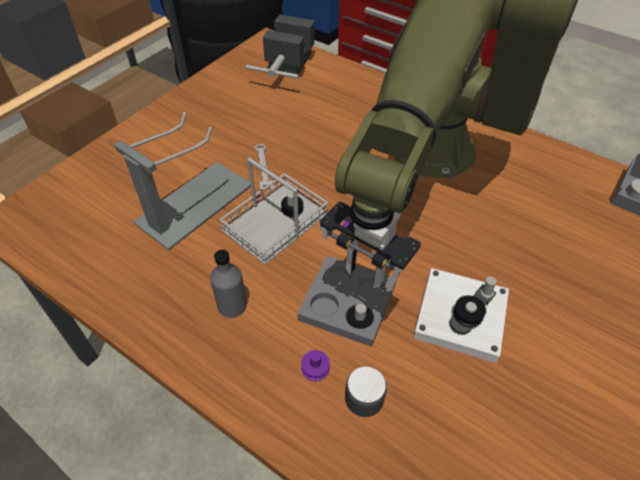

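```bash
python3 -c "
from h import *
im,d,T,k=load('w23'); print(ray(326,231.7,T,k,62))"
```

```text
[631.67924477 141.12469519  62.        ]
```

play_rows([
  {"x": -0.07, "y": -0.12, "z": 0.8, "ax": 0, "ay": 0.07, "az": -0.07},
  {"x": 0, "y": 0, "z": 1, "ax": 0, "ay": 0, "az": 0},
  {"x": 0, "y": 0, "z": 1, "ax": 0, "ay": 0, "az": 0},
  {"x": 0, "y": 0, "z": 1, "ax": 0, "ay": 0, "az": 0},
  {"x": 0, "y": 0, "z": 0, "ax": 0, "ay": 0, "az": 0},
])

```text
t: 29.5
position: [628.0, 137.8, 96.8]
ee_rot: [1.0, 0.0, -0.001, 0.001]
force: [0.3, 0.0, -0.4]
grip_width: 51.6
```

```bash
python3 -c "
from h import *
go(631.8,142.5,37,-np.pi/2)"
```

```text
t 29.5 pos [628.  137.8  96.8] F [ 0.3  0.  -0.4] grip 51.6
need xyz units [ 0.19 -0.24  2.99] rot units [0.03 0.03 0.01]
```

play_rows([
  {"x": 0.2, "y": -0.25, "z": 0.9, "ax": 0.03, "ay": 0.03, "az": 0},
  {"x": 0, "y": 0, "z": 0.9, "ax": 0, "ay": 0, "az": 0},
  {"x": 0, "y": 0, "z": 0, "ax": 0, "ay": 0, "az": 0},
])

```text
t: 29.8
position: [632.1, 141.3, 62.7]
ee_rot: [1.0, 0.001, 0.001, 0.0]
force: [0.6, -0.6, -0.1]
grip_width: 51.6
```

```bash
python3 -c "
from h import *
go(631.8,142.2,37,-np.pi/2)"
```

```text
t 29.8 pos [632.1 141.3  62.7] F [ 0.6 -0.6 -0.1] grip 51.6
need xyz units [-0.02 -0.04  1.28] rot units [ 0.   -0.03  0.01]
```

play_rows([
  {"x": 0, "y": -0.04, "z": 0.6, "ax": 0, "ay": 0, "az": 0},
  {"x": 0, "y": 0, "z": 0.5, "ax": 0, "ay": 0, "az": 0},
  {"x": 0, "y": 0, "z": 0.15, "ax": 0, "ay": 0, "az": 0},
  {"x": 0, "y": 0, "z": 0, "ax": 0, "ay": 0, "az": 0},
])

```text
t: 30.2
position: [633.2, 141.7, 39.4]
ee_rot: [1.0, 0.001, 0.003, -0.0]
force: [0.4, -0.4, -1.1]
grip_width: 52.0
```

play_rows([
  {"x": 0, "y": 0, "z": 0, "ax": 0, "ay": 0, "az": 0},
  {"x": 0, "y": 0, "z": 0, "ax": 0, "ay": 0, "az": 0},
  {"x": 0, "y": 0, "z": 0, "ax": 0, "ay": 0, "az": 0},
  {"x": 0, "y": 0, "z": 0, "ax": 0, "ay": 0, "az": 0},
  {"x": 0, "y": 0, "z": 0, "ax": 0, "ay": 0, "az": 0},
], claw=0.1)

```text
t: 30.7
position: [633.8, 141.8, 40.9]
ee_rot: [1.0, 0.001, 0.004, -0.0]
force: [-0.7, 0.5, -1.3]
grip_width: 23.1
```

play_rows([
  {"x": 0, "y": 0, "z": -0.4, "ax": 0, "ay": 0, "az": 0},
  {"x": 0, "y": 0, "z": -0.8, "ax": 0, "ay": 0, "az": 0},
  {"x": 0, "y": 0, "z": -1, "ax": 0, "ay": 0, "az": 0},
  {"x": 0, "y": 0, "z": -1, "ax": 0, "ay": 0, "az": 0},
  {"x": 0, "y": 0, "z": -1, "ax": 0, "ay": 0, "az": 0},
  {"x": 0, "y": 0, "z": -1, "ax": 0, "ay": 0, "az": 0},
  {"x": 0, "y": 0, "z": -1, "ax": 0, "ay": 0, "az": 0},
  {"x": 0, "y": 0, "z": -1, "ax": 0, "ay": 0, "az": 0},
  {"x": 0, "y": 0, "z": -1, "ax": 0, "ay": 0, "az": 0},
  {"x": 0, "y": 0, "z": 0, "ax": 0, "ay": 0, "az": 0},
])

```text
t: 31.7
position: [632.2, 141.8, 223.6]
ee_rot: [1.0, 0.001, 0.007, -0.001]
force: [-0.7, -0.5, 0.2]
grip_width: 23.7
```

```bash
python3 -c "
from h import *
go(600,-30,215,-np.pi/2-.125);im,_,_=grab('scene','scene24');cv2.imwrite('pics/z24.png',cv2.resize(im[130:330,190:340],None,fx=4,fy=3,interpolation=cv2.INTER_CUBIC))"
```

```text
t 31.7 pos [632.2 141.8 223.6] F [-0.7 -0.5  0.2] grip 23.7
need xyz units [-1.63  8.59  0.39] rot units [-0.04 -0.21  1.81]
```

View pics/z24.png

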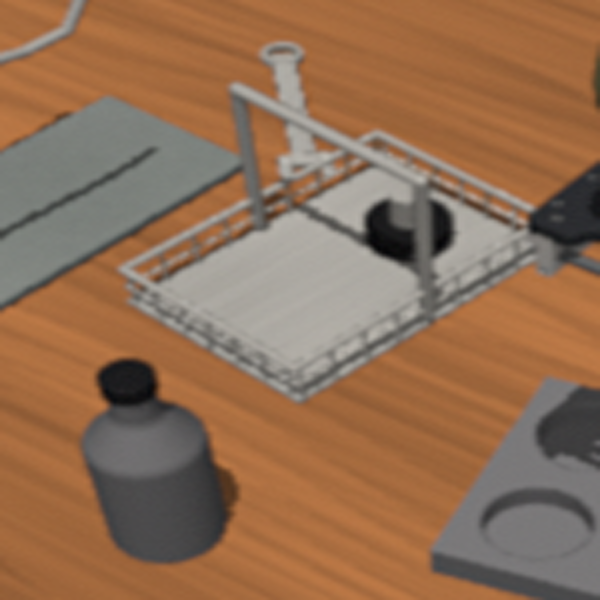

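```bash
python3 -c "
from h import *
im,d,T,k=load('scene24'); print(ray(231,305,T,k,0),ray(190+127/4,130+380/3,T,k,190))"
```

```text
[ 762.96452667 -123.78290124    0.        ] [ 766.01044296 -116.07132476  190.        ]
```

play_rows([
  {"x": -0.7, "y": 0.9, "z": -0.05, "ax": 0, "ay": -0.2, "az": 0.6},
  {"x": -0.7, "y": 0.9, "z": -0.05, "ax": 0, "ay": 0, "az": 0.6},
  {"x": -0.7, "y": 0.9, "z": -0.05, "ax": 0, "ay": 0, "az": 0.6},
  {"x": -0.7, "y": 0.9, "z": -0.05, "ax": 0, "ay": 0, "az": 0},
  {"x": 0, "y": 1, "z": -0.05, "ax": 0, "ay": 0, "az": 0},
  {"x": 0, "y": 1, "z": -0.05, "ax": 0, "ay": 0, "az": 0},
  {"x": 0, "y": 1, "z": -0.05, "ax": 0, "ay": 0, "az": 0},
  {"x": 0, "y": 1, "z": -0.05, "ax": 0, "ay": 0, "az": 0},
  {"x": 0, "y": 0, "z": 0, "ax": 0, "ay": 0, "az": 0},
])

```text
t: 32.65
position: [553.7, -10.6, 220.8]
ee_rot: [0.998, -0.064, -0.008, -0.001]
force: [-1.1, 0.9, -1.6]
grip_width: 23.4
```

```bash
python3 -c "
from h import *
go(564.8,-205.7,215,-np.pi/2-.125);im,_,_=grab('wrist','w25')"
```

```text
t 32.65 pos [553.7 -10.6 220.8] F [-1.1  0.9 -1.6] grip 23.4
need xyz units [1.8  9.6  0.26] rot units [-0.    0.22 -0.05]
```

View pics/w25.png

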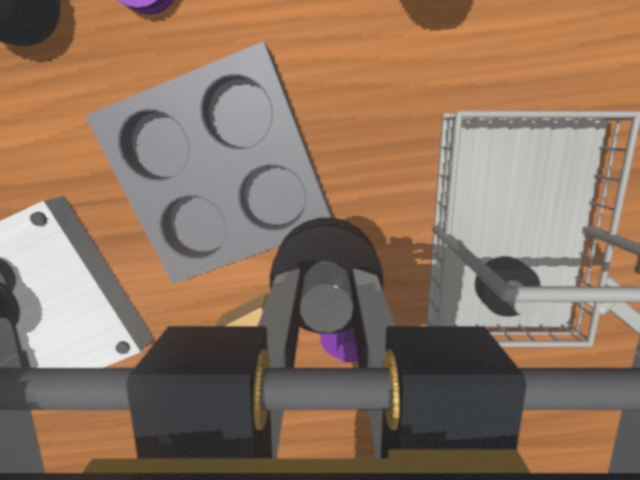

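play_rows([
  {"x": 0.4, "y": 1, "z": -0.05, "ax": 0, "ay": 0.22, "az": -0.05},
  {"x": 0.4, "y": 1, "z": -0.05, "ax": 0, "ay": 0, "az": 0},
  {"x": 0.4, "y": 1, "z": -0.05, "ax": 0, "ay": 0, "az": 0},
  {"x": 0.3, "y": 1, "z": -0.05, "ax": 0, "ay": 0, "az": 0},
  {"x": 0.2, "y": 1, "z": -0.05, "ax": 0, "ay": 0, "az": 0},
  {"x": 0.1, "y": 1, "z": -0.05, "ax": 0, "ay": 0, "az": 0},
  {"x": 0, "y": 1, "z": -0.05, "ax": 0, "ay": 0, "az": 0},
  {"x": 0, "y": 1, "z": -0.05, "ax": 0, "ay": 0, "az": 0},
  {"x": 0, "y": 1, "z": -0.05, "ax": 0, "ay": 0, "az": 0},
  {"x": 0, "y": 0, "z": 0, "ax": 0, "ay": 0, "az": 0},
])

```text
t: 33.7
position: [569.0, -188.6, 222.5]
ee_rot: [0.998, -0.058, -0.004, -0.002]
force: [0.2, -0.1, 0.0]
grip_width: 23.3
```

```bash
python3 -c "
from h import *
go(564.8,-205.7,150,-np.pi/2-.125);im,_,_=grab('wrist','w26')"
```

```text
t 33.7 pos [ 569.  -188.6  222.5] F [ 0.2 -0.1  0. ] grip 23.3
need xyz units [-0.08  0.89  3.62] rot units [-0.06  0.13  0.13]
```

View pics/w26.png

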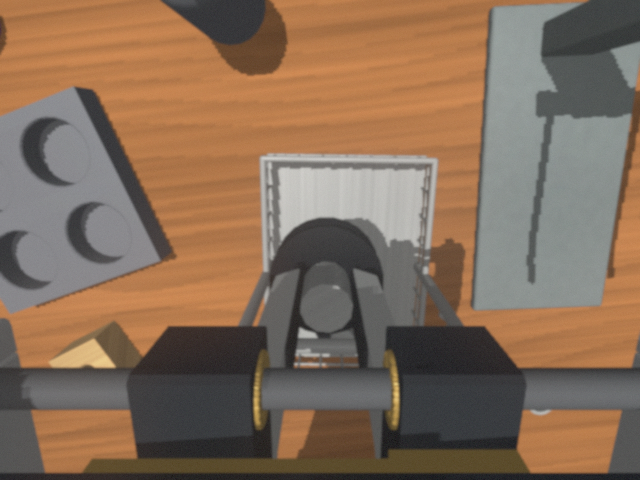

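play_rows([
  {"x": -0.08, "y": 0.7, "z": 0, "ax": -0.06, "ay": 0.13, "az": 0.13},
  {"x": 0, "y": 0.1, "z": 0.5, "ax": 0, "ay": 0, "az": 0},
  {"x": 0, "y": 0, "z": 1, "ax": 0, "ay": 0, "az": 0},
  {"x": 0, "y": 0, "z": 1, "ax": 0, "ay": 0, "az": 0},
  {"x": 0, "y": 0, "z": 1, "ax": 0, "ay": 0, "az": 0},
  {"x": 0, "y": 0, "z": 0, "ax": 0, "ay": 0, "az": 0},
])

```text
t: 34.35
position: [565.6, -200.2, 146.8]
ee_rot: [0.998, -0.061, -0.0, -0.0]
force: [0.4, -0.3, -0.4]
grip_width: 23.5
```

```bash
python3 -c "
from h import *
go(564.8,-205.7,38.5,-np.pi/2-.125);im,_,_=grab('wrist','w27')"
```

```text
t 34.35 pos [ 565.6 -200.2  146.8] F [ 0.4 -0.3 -0.4] grip 23.5
need xyz units [-0.    0.28  5.42] rot units [-0.01  0.    0.05]
```

View pics/w27.png

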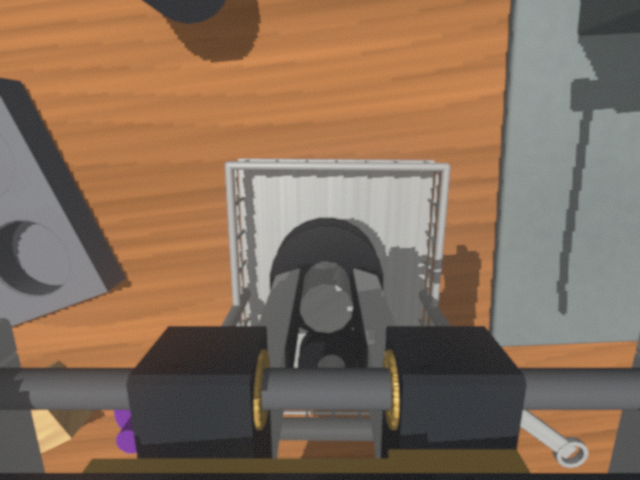

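play_rows([
  {"x": 0, "y": 0.28, "z": 0.5, "ax": 0, "ay": 0, "az": 0.05},
  {"x": 0, "y": 0, "z": 0.8, "ax": 0, "ay": 0, "az": 0},
  {"x": 0, "y": 0, "z": 0.9, "ax": 0, "ay": 0, "az": 0},
  {"x": 0, "y": 0, "z": 0.9, "ax": 0, "ay": 0, "az": 0},
  {"x": 0, "y": 0, "z": 0.7, "ax": 0, "ay": 0, "az": 0},
  {"x": 0, "y": 0, "z": 0, "ax": 0, "ay": 0, "az": 0},
])

```text
t: 35.0
position: [567.9, -208.0, 72.9]
ee_rot: [0.998, -0.063, 0.005, 0.001]
force: [0.6, -0.2, -1.0]
grip_width: 23.2
```

```bash
python3 -c "
from h import *
go(564.8,-205,39.5,-np.pi/2-.125)"
```

```text
t 35.0 pos [ 567.9 -208.    72.9] F [ 0.6 -0.2 -1. ] grip 23.2
need xyz units [-0.19 -0.13  1.67] rot units [ 0.03 -0.13 -0.01]
```

play_rows([
  {"x": -0.19, "y": -0.13, "z": 0.5, "ax": 0.03, "ay": -0.13, "az": 0},
  {"x": 0, "y": 0, "z": 0.5, "ax": 0, "ay": 0, "az": 0},
  {"x": 0, "y": 0, "z": 0.5, "ax": 0, "ay": 0, "az": 0},
  {"x": 0, "y": 0, "z": 0, "ax": 0, "ay": 0, "az": 0},
])

```text
t: 35.4
position: [565.1, -205.2, 42.2]
ee_rot: [0.998, -0.063, 0.001, 0.0]
force: [-0.1, 0.0, -1.2]
grip_width: 23.3
```

```bash
python3 -c "
from h import *
go(564.8,-205,39.5,-np.pi/2-.125)"
```

```text
t 35.4 pos [ 565.1 -205.2   42.2] F [-0.1  0.  -1.2] grip 23.3
need xyz units [-0.01 -0.01  0.14] rot units [ 0.01 -0.03 -0.01]
```

play_rows([
  {"x": 0, "y": 0, "z": 0.1, "ax": 0, "ay": -0.02, "az": 0},
  {"x": 0, "y": 0, "z": 0.03, "ax": 0, "ay": 0, "az": 0},
])

```text
t: 35.6
position: [565.4, -205.3, 39.8]
ee_rot: [0.998, -0.063, 0.001, 0.0]
force: [-0.7, -0.3, -0.6]
grip_width: 23.1
```

play_rows([
  {"x": 0, "y": 0, "z": 0, "ax": 0, "ay": 0, "az": 0},
  {"x": 0, "y": 0, "z": 0, "ax": 0, "ay": 0, "az": 0},
  {"x": 0, "y": 0, "z": 0, "ax": 0, "ay": 0, "az": 0},
  {"x": 0, "y": 0, "z": -0.4, "ax": 0, "ay": 0, "az": 0},
  {"x": 0, "y": 0, "z": -0.8, "ax": 0, "ay": 0, "az": 0},
  {"x": 0, "y": 0, "z": -1, "ax": 0, "ay": 0, "az": 0},
  {"x": 0, "y": 0, "z": -1, "ax": 0, "ay": 0, "az": 0},
  {"x": 0, "y": 0, "z": -1, "ax": 0, "ay": 0, "az": 0},
  {"x": 0, "y": 0, "z": -1, "ax": 0, "ay": 0, "az": 0},
  {"x": 0, "y": 0, "z": -1, "ax": 0, "ay": 0, "az": 0},
], claw=0.5)

```text
t: 36.6
position: [564.8, -205.0, 171.3]
ee_rot: [0.998, -0.063, 0.001, 0.0]
force: [0.3, 0.2, -0.8]
grip_width: 47.1
```

play_rows([
  {"x": 0, "y": 0, "z": -1, "ax": 0, "ay": 0, "az": 0},
  {"x": 0, "y": 0, "z": -1, "ax": 0, "ay": 0, "az": 0},
  {"x": 0, "y": 0, "z": -1, "ax": 0, "ay": 0, "az": 0},
  {"x": 0, "y": 0, "z": -1, "ax": 0, "ay": 0, "az": 0},
  {"x": 0, "y": 0, "z": 0, "ax": 0, "ay": 0, "az": 0},
])

```text
t: 37.1
position: [564.8, -205.0, 261.9]
ee_rot: [0.998, -0.063, 0.005, 0.002]
force: [0.5, -0.7, -0.2]
grip_width: 46.9
```

```bash
python3 -c "
from h import *
go(502.6,-199,240,-.125);im,_,_=grab('wrist','w28');print(ctrl.sense()['joint_positions'].round(2))"
```

```text
t 37.1 pos [ 564.8 -205.   261.9] F [ 0.5 -0.7 -0.2] grip 46.9
need xyz units [-3.13  0.09  1.07] rot units [  0.14  -0.07 -22.51]
[-0.41  0.38  1.29 -0.    1.46  1.29]
```

View pics/w28.png

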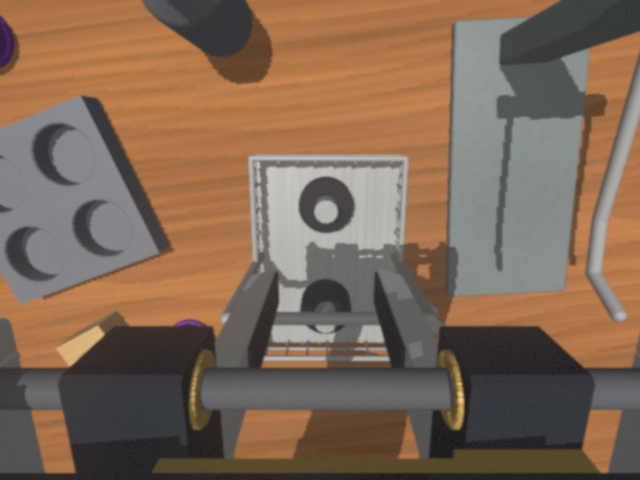

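play_rows([
  {"x": 0, "y": 0, "z": -0.02, "ax": 0, "ay": 0, "az": -1},
  {"x": 0, "y": 0, "z": -0.02, "ax": 0, "ay": 0, "az": -1},
  {"x": 0, "y": 0, "z": -0.02, "ax": 0, "ay": 0, "az": -1},
  {"x": 0, "y": 0, "z": -0.02, "ax": 0, "ay": 0, "az": -1},
  {"x": 0, "y": 0, "z": -0.02, "ax": 0, "ay": 0, "az": -1},
  {"x": 0, "y": 0, "z": -0.02, "ax": 0, "ay": 0, "az": -1},
  {"x": 0, "y": 0, "z": -0.02, "ax": 0, "ay": 0, "az": -1},
  {"x": 0, "y": 0, "z": -0.02, "ax": 0, "ay": 0, "az": -1},
  {"x": 0, "y": 0, "z": -0.02, "ax": 0, "ay": 0, "az": -1},
  {"x": 0, "y": 0, "z": -0.02, "ax": 0, "ay": 0, "az": -1},
])

```text
t: 38.15
position: [560.7, -203.3, 250.6]
ee_rot: [0.955, 0.295, -0.004, -0.003]
force: [-0.3, -0.1, -0.3]
grip_width: 47.0
```

play_rows([
  {"x": 0, "y": 0, "z": -0.02, "ax": 0, "ay": 0, "az": -1},
  {"x": 0, "y": 0, "z": -0.02, "ax": 0, "ay": 0, "az": -1},
  {"x": 0, "y": 0, "z": -0.02, "ax": 0, "ay": 0, "az": -1},
  {"x": 0, "y": 0, "z": -0.02, "ax": 0, "ay": 0, "az": -1},
  {"x": 0, "y": 0, "z": -0.02, "ax": 0, "ay": 0, "az": -1},
  {"x": 0, "y": 0, "z": -0.02, "ax": 0, "ay": 0, "az": -1},
  {"x": 0, "y": 0, "z": -0.02, "ax": 0, "ay": 0, "az": -1},
  {"x": 0, "y": 0, "z": -0.02, "ax": 0, "ay": 0, "az": -1},
  {"x": 0, "y": 0, "z": -0.02, "ax": 0, "ay": 0, "az": -1},
  {"x": 0, "y": 0, "z": -0.02, "ax": 0, "ay": 0, "az": -1},
])

```text
t: 39.15
position: [556.7, -201.6, 240.0]
ee_rot: [0.788, 0.616, -0.007, -0.013]
force: [-0.6, -0.5, -0.0]
grip_width: 46.7
```

```bash
python3 -c "
from h import *
go(502.6,-199,230,-.125)"
```

```text
t 39.15 pos [ 556.7 -201.6  240. ] F [-0.6 -0.5 -0. ] grip 46.7
need xyz units [-0.53 -2.64  0.57] rot units [-0.4  -0.09 -1.69]
```

play_rows([
  {"x": -0.1, "y": -0.85, "z": 0, "ax": -0.4, "ay": -0.09, "az": -0.9},
  {"x": -0.1, "y": -0.9, "z": 0, "ax": 0, "ay": 0, "az": -0.8},
  {"x": -0.1, "y": -0.85, "z": 0, "ax": 0, "ay": 0, "az": 0},
  {"x": 0, "y": 0, "z": 0, "ax": 0, "ay": 0, "az": 0},
])

```text
t: 39.55
position: [501.2, -197.1, 234.5]
ee_rot: [0.747, 0.665, -0.002, -0.003]
force: [-0.2, -0.8, 0.0]
grip_width: 46.9
```

```bash
python3 -c "
from h import *
go(502.6,-199,190,-.125);im,_,_=grab('wrist','w29');grab('side','side29');grab('scene','scene29')"
```

```text
t 39.55 pos [ 501.2 -197.1  234.5] F [-0.2 -0.8  0. ] grip 46.9
need xyz units [-0.09  0.09  2.22] rot units [-0.1  -0.02  0.13]
```

View pics/w29.png

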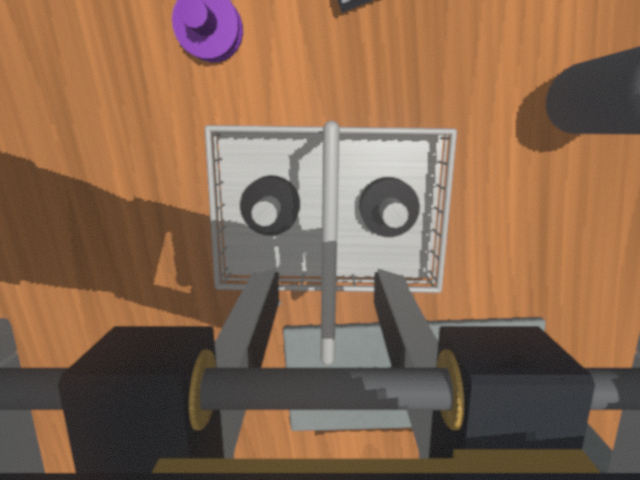

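View pics/side29.png

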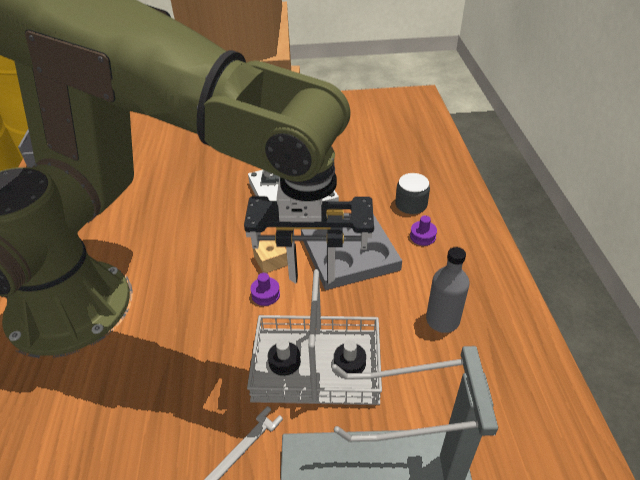

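```bash
python3 -c "
from h import *
im,d,T,k=load('w29'); a=ray(331,126,T,k,172);b=ray(328,358,T,k,172); print(a,b,(a+b)/2)"
```

```text
[ 512.9879895  -119.54749765  172.        ] [ 493.31297705 -275.37577208  172.        ] [ 503.15048328 -197.46163487  172.        ]
```

play_rows([
  {"x": -0.1, "y": 0.05, "z": 0.8, "ax": -0.1, "ay": 0, "az": 0.13},
  {"x": 0, "y": 0, "z": 0.9, "ax": 0, "ay": 0, "az": 0},
  {"x": 0, "y": 0, "z": 0.6, "ax": 0, "ay": 0, "az": 0},
  {"x": 0, "y": 0, "z": 0, "ax": 0, "ay": 0, "az": 0},
])

```text
t: 40.1
position: [506.0, -199.3, 186.1]
ee_rot: [0.75, 0.661, 0.001, -0.0]
force: [-0.3, 0.6, 1.5]
grip_width: 47.0
```

```bash
python3 -c "
from h import *
go(502.6,-199,150,-.125);im,_,_=grab('wrist','w30')"
```

```text
t 40.1 pos [ 506.  -199.3  186.1] F [-0.3  0.6  1.5] grip 47.0
need xyz units [-0.01 -0.17  1.8 ] rot units [ 0.01 -0.02 -0.  ]
```

View pics/w30.png

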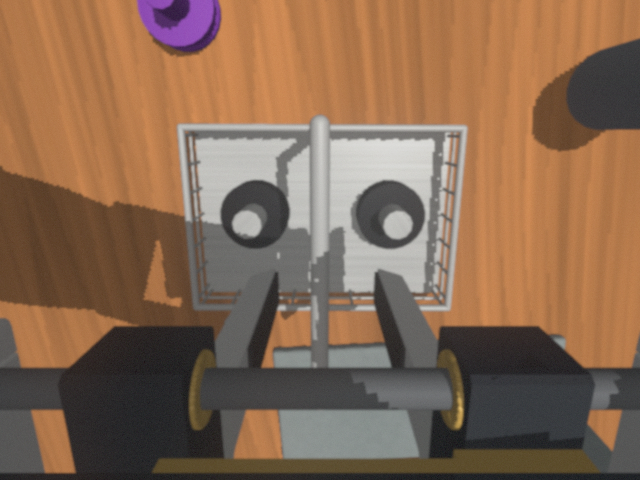

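Bar at pixel column 320, between the fingers. Target (503.1, -198).

play_rows([
  {"x": 0.03, "y": -0.15, "z": 0.8, "ax": 0, "ay": 0, "az": 0},
  {"x": 0, "y": 0, "z": 0.7, "ax": 0, "ay": 0, "az": 0},
  {"x": 0, "y": 0, "z": 0.2, "ax": 0, "ay": 0, "az": 0},
  {"x": 0, "y": 0, "z": 0, "ax": 0, "ay": 0, "az": 0},
])

```text
t: 40.55
position: [505.2, -198.9, 154.0]
ee_rot: [0.75, 0.662, 0.002, 0.002]
force: [-0.2, -0.7, 0.4]
grip_width: 47.1
```

```bash
python3 -c "
from h import *
go(503.1,-198.5,149,-.125)"
```

```text
t 40.55 pos [ 505.2 -198.9  154. ] F [-0.2 -0.7  0.4] grip 47.1
need xyz units [ 0.01 -0.11  0.25] rot units [ 0.07  0.   -0.  ]
```

play_rows([
  {"x": 0.01, "y": -0.11, "z": 0.25, "ax": 0.07, "ay": 0, "az": 0},
  {"x": 0, "y": 0, "z": 0, "ax": 0, "ay": 0, "az": 0},
])

```text
t: 40.75
position: [503.4, -198.6, 149.6]
ee_rot: [0.75, 0.662, 0.0, 0.001]
force: [-0.7, -0.0, -0.0]
grip_width: 47.3
```

play_rows([
  {"x": 0, "y": 0, "z": 0, "ax": 0, "ay": 0, "az": 0},
  {"x": 0, "y": 0, "z": 0, "ax": 0, "ay": 0, "az": 0},
  {"x": 0, "y": 0, "z": 0, "ax": 0, "ay": 0, "az": 0},
  {"x": 0, "y": 0, "z": 0, "ax": 0, "ay": 0, "az": 0},
  {"x": 0, "y": 0, "z": 0, "ax": 0, "ay": 0, "az": 0},
  {"x": 0, "y": 0, "z": 0, "ax": 0, "ay": 0, "az": 0},
], claw=0, force=50)

```text
t: 41.35
position: [503.7, -198.8, 150.7]
ee_rot: [0.75, 0.662, 0.0, 0.001]
force: [1.2, 0.0, -1.8]
grip_width: 8.4
```

```bash
python3 -c "
from h import *
go(503.1,-198.5,200,-.125)"
```

```text
t 41.35 pos [ 503.7 -198.8  150.7] F [ 1.2  0.  -1.8] grip 8.4
need xyz units [ 0.01 -0.03 -2.46] rot units [ 0.03  0.01 -0.  ]
```

play_rows([
  {"x": 0, "y": 0, "z": -0.2, "ax": 0, "ay": 0, "az": 0},
  {"x": 0, "y": 0, "z": -0.4, "ax": 0, "ay": 0, "az": 0},
  {"x": 0, "y": 0, "z": -0.6, "ax": 0, "ay": 0, "az": 0},
  {"x": 0, "y": 0, "z": -0.8, "ax": 0, "ay": 0, "az": 0},
  {"x": 0, "y": 0, "z": -0.8, "ax": 0, "ay": 0, "az": 0},
  {"x": 0, "y": 0, "z": -0.8, "ax": 0, "ay": 0, "az": 0},
  {"x": 0, "y": 0, "z": -0.8, "ax": 0, "ay": 0, "az": 0},
  {"x": 0, "y": 0, "z": -0.5, "ax": 0, "ay": 0, "az": 0},
  {"x": 0, "y": 0, "z": -0.2, "ax": 0, "ay": 0, "az": 0},
  {"x": 0, "y": 0, "z": 0, "ax": 0, "ay": 0, "az": 0},
])

```text
t: 42.35
position: [502.7, -198.2, 260.9]
ee_rot: [0.75, 0.662, 0.0, 0.001]
force: [0.3, 0.2, -5.8]
grip_width: 8.1
```

```bash
python3 -c "
from h import *
go(440,-198.5,247,-.125);grab('side','side31');grab('wrist','w31')"
```

```text
t 42.35 pos [ 502.7 -198.2  260.9] F [ 0.3  0.2 -5.8] grip 8.1
need xyz units [-0.41 -3.11  0.69] rot units [ 0.02  0.01 -0.  ]
```

View pics/side31.png

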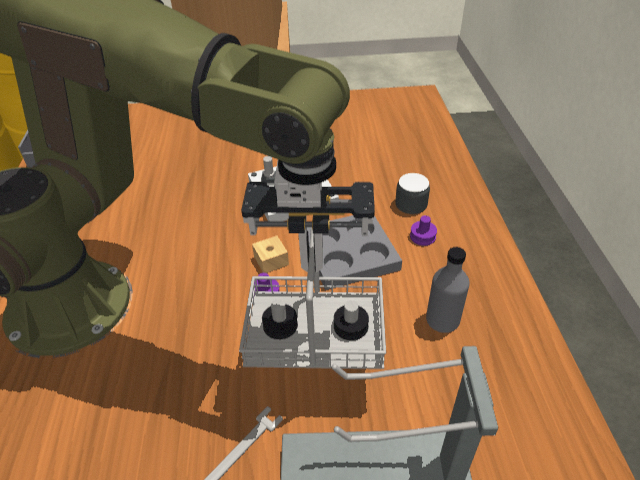

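View pics/w31.png

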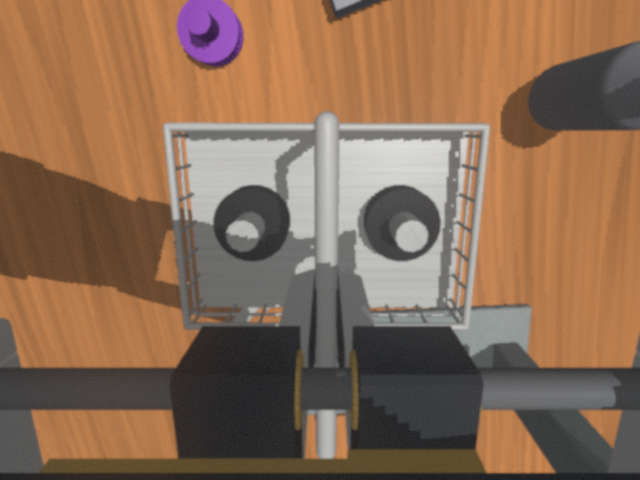

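play_rows([
  {"x": -0.03, "y": -0.3, "z": 0, "ax": 0, "ay": 0, "az": -0.2},
  {"x": -0.05, "y": -0.5, "z": 0, "ax": 0, "ay": 0, "az": -0.2},
  {"x": -0.05, "y": -0.6, "z": 0, "ax": 0, "ay": 0, "az": -0.2},
  {"x": -0.05, "y": -0.7, "z": 0, "ax": 0, "ay": 0, "az": -0.2},
  {"x": -0.05, "y": -0.7, "z": 0, "ax": 0, "ay": 0, "az": 0},
  {"x": -0.03, "y": -0.4, "z": 0, "ax": 0, "ay": 0, "az": 0},
  {"x": 0, "y": 0, "z": 0, "ax": 0, "ay": 0, "az": 0},
])

```text
t: 43.15
position: [431.5, -196.9, 256.8]
ee_rot: [0.729, 0.685, -0.001, -0.003]
force: [0.5, -0.7, -5.0]
grip_width: 8.5
```

```bash
python3 -c "
from h import *
go(440,-407,255,-.07)"
```

```text
t 43.15 pos [ 431.5 -196.9  256.8] F [ 0.5 -0.7 -5. ] grip 8.5
need xyz units [-10.46   1.08   0.06] rot units [-0.09 -0.03  0.11]
```

play_rows([
  {"x": -0.3, "y": 0, "z": 0, "ax": -0.09, "ay": 0, "az": 0.1},
  {"x": -0.6, "y": 0.1, "z": -0.03, "ax": 0, "ay": 0, "az": 0},
  {"x": -0.8, "y": 0.1, "z": -0.03, "ax": 0, "ay": 0, "az": 0},
  {"x": -0.8, "y": 0.1, "z": -0.03, "ax": 0, "ay": 0, "az": 0},
  {"x": -0.8, "y": 0.1, "z": -0.03, "ax": 0, "ay": 0, "az": 0},
  {"x": -0.8, "y": 0.1, "z": -0.03, "ax": 0, "ay": 0, "az": 0},
  {"x": -0.8, "y": 0.1, "z": -0.03, "ax": 0, "ay": 0, "az": 0},
  {"x": -0.8, "y": 0.1, "z": -0.03, "ax": 0, "ay": 0, "az": 0},
  {"x": -0.6, "y": 0.1, "z": -0.03, "ax": 0, "ay": 0, "az": 0},
  {"x": 0, "y": 0, "z": 0, "ax": 0, "ay": 0, "az": 0},
])

```text
t: 44.15
position: [439.6, -338.0, 260.0]
ee_rot: [0.732, 0.681, 0.001, -0.001]
force: [-0.1, 0.3, -5.6]
grip_width: 8.7
```

```bash
python3 -c "
from h import *
go(440,-407,255,-.07)"
```

```text
t 44.15 pos [ 439.6 -338.   260. ] F [-0.1  0.3 -5.6] grip 8.7
need xyz units [-3.44  0.27  0.24] rot units [-0.   -0.04 -0.02]
```

play_rows([
  {"x": -0.5, "y": 0.03, "z": 0, "ax": 0, "ay": 0, "az": 0},
  {"x": -0.7, "y": 0.05, "z": 0, "ax": 0, "ay": 0, "az": 0},
  {"x": -0.8, "y": 0.05, "z": 0, "ax": 0, "ay": 0, "az": 0},
  {"x": -0.7, "y": 0.05, "z": 0, "ax": 0, "ay": 0, "az": 0},
  {"x": -0.5, "y": 0.03, "z": 0, "ax": 0, "ay": 0, "az": 0},
  {"x": 0, "y": 0, "z": 0, "ax": 0, "ay": 0, "az": 0},
])

```text
t: 44.75
position: [439.2, -406.8, 259.5]
ee_rot: [0.731, 0.682, 0.001, -0.001]
force: [0.0, -0.6, -3.9]
grip_width: 9.1
```

```bash
python3 -c "
from h import *
go(549,-411.6,255,-.07);grab('side','side32');grab('scene','scene32');grab('wrist','w32')"
```

```text
t 44.75 pos [ 439.2 -406.8  259.5] F [ 0.  -0.6 -3.9] grip 9.1
need xyz units [0.14 5.49 0.22] rot units [-0.01 -0.04 -0.  ]
```

View pics/side32.png

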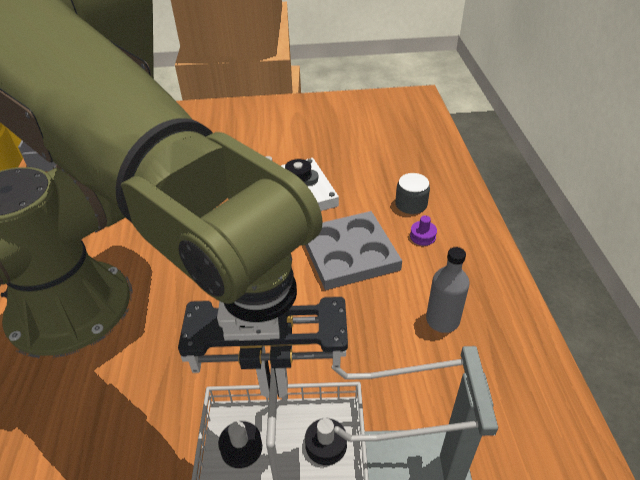

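View pics/scene32.png

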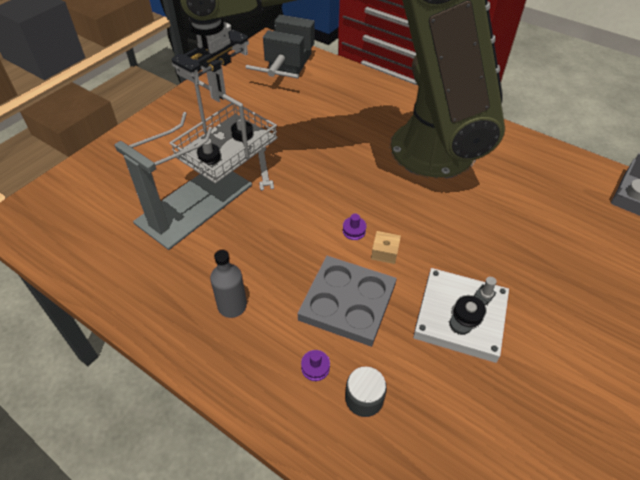

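View pics/w32.png

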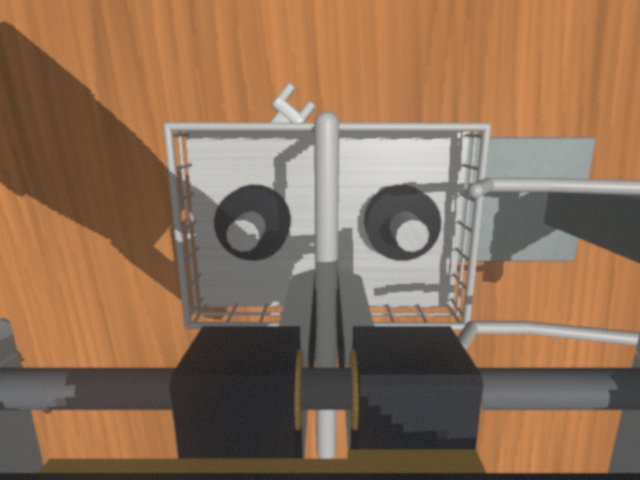

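```bash
python3 -c "
from h import *
im,d,T,k=load('w32')
for n,p,z in (('tipA',(478,188),242),('bendA',(500,183),216),('endA',(630,187),222),('tipB',(465,345),242),('bendB',(478,326),216),('endB',(630,339),222)): print(n,ray(*p,T,k,z).round(1))
cv2.imwrite('pics/z32.png',cv2.resize(im[150:370,440:640],None,fx=3,fy=2.7))
"
```

```text
tipA [ 520.  -363.6  242. ]
bendA [ 542.5 -365.9  216. ]
endA [ 612.6 -372.2  222. ]
tipB [ 515.4 -452.7  242. ]
bendB [ 532.6 -455.8  216. ]
endB [ 624.7 -467.9  222. ]
```

View pics/z32.png

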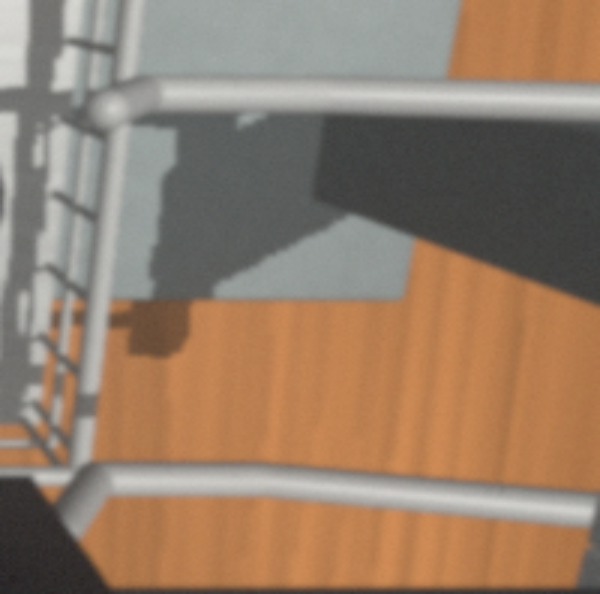

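play_rows([
  {"x": 0.02, "y": 0.3, "z": 0, "ax": 0, "ay": -0.04, "az": 0},
  {"x": 0.02, "y": 0.5, "z": 0, "ax": 0, "ay": 0, "az": 0},
  {"x": 0.02, "y": 0.7, "z": 0, "ax": 0, "ay": 0, "az": 0},
  {"x": 0.02, "y": 0.8, "z": 0, "ax": 0, "ay": 0, "az": 0},
  {"x": 0.02, "y": 0.8, "z": 0, "ax": 0, "ay": 0, "az": 0},
  {"x": 0.02, "y": 0.7, "z": 0, "ax": 0, "ay": 0, "az": 0},
  {"x": 0.02, "y": 0.6, "z": 0, "ax": 0, "ay": 0, "az": 0},
  {"x": 0, "y": 0.4, "z": 0, "ax": 0, "ay": 0, "az": 0},
  {"x": 0, "y": 0, "z": 0, "ax": 0, "ay": 0, "az": 0},
])

```text
t: 45.8
position: [545.5, -404.5, 260.3]
ee_rot: [0.729, 0.684, 0.0, 0.001]
force: [0.2, 0.2, -4.9]
grip_width: 8.3
```

```bash
python3 -c "
from h import *
go(550,-410.5,235,-.065)"
```

```text
t 45.8 pos [ 545.5 -404.5  260.3] F [ 0.2  0.2 -4.9] grip 8.3
need xyz units [-0.28  0.24  1.26] rot units [0.02 0.   0.02]
```

play_rows([
  {"x": -0.28, "y": 0.24, "z": 0.2, "ax": 0, "ay": 0, "az": 0},
  {"x": 0, "y": 0, "z": 0.4, "ax": 0, "ay": 0, "az": 0},
  {"x": 0, "y": 0, "z": 0.4, "ax": 0, "ay": 0, "az": 0},
  {"x": 0, "y": 0, "z": 0, "ax": 0, "ay": 0, "az": 0},
])

```text
t: 46.2
position: [549.5, -410.9, 237.9]
ee_rot: [0.729, 0.684, 0.0, -0.0]
force: [-1.0, 0.9, -5.3]
grip_width: 8.6
```

```bash
python3 -c "
from h import *
go(550,-410.5,210,-.065);a,_,_=grab('side','side33');b,_,_=grab('scene','scene33');grab('wrist','w33')
cv2.imwrite('pics/z33.png',cv2.hconcat([cv2.resize(a[280:480,200:500],(480,400)),cv2.resize(b[20:220,110:260],(300,400))]))"
```

```text
t 46.2 pos [ 549.5 -410.9  237.9] F [-1.   0.9 -5.3] grip 8.6
need xyz units [0.02 0.02 1.4 ] rot units [ 0.   -0.01  0.01]
```

View pics/z33.png

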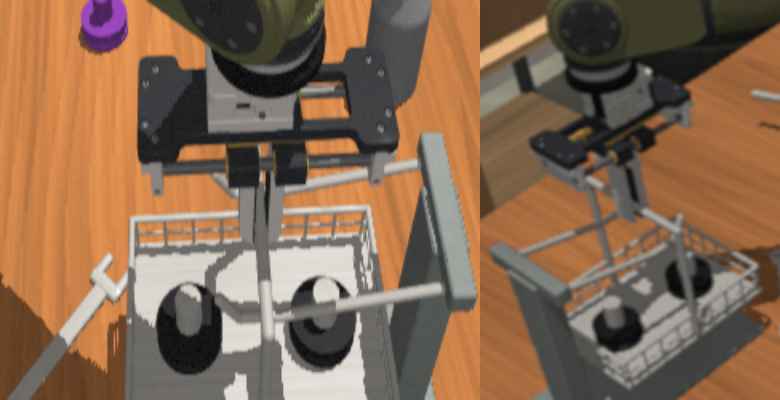

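View pics/w33.png

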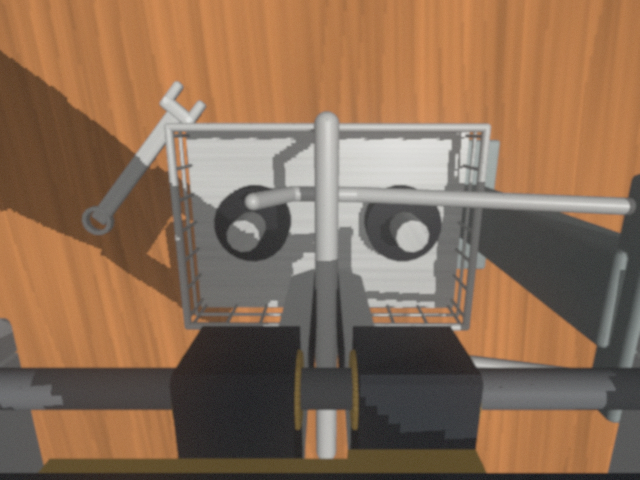

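play_rows([
  {"x": 0.02, "y": 0.02, "z": 0.3, "ax": 0, "ay": 0, "az": 0},
  {"x": 0, "y": 0, "z": 0.4, "ax": 0, "ay": 0, "az": 0},
  {"x": 0, "y": 0, "z": 0.3, "ax": 0, "ay": 0, "az": 0},
  {"x": 0, "y": 0, "z": 0.15, "ax": 0, "ay": 0, "az": 0},
  {"x": 0, "y": 0, "z": 0, "ax": 0, "ay": 0, "az": 0},
])

```text
t: 46.85
position: [550.4, -410.8, 215.5]
ee_rot: [0.729, 0.684, 0.0, 0.002]
force: [-0.0, -0.1, -4.6]
grip_width: 8.8
```

```bash
python3 -c "
from h import *
go(550,-410.5,206,-.065)"
```

```text
t 46.85 pos [ 550.4 -410.8  215.5] F [-0.  -0.1 -4.6] grip 8.8
need xyz units [ 0.01 -0.02  0.48] rot units [0.04 0.03 0.01]
```

play_rows([
  {"x": 0, "y": -0.02, "z": 0.15, "ax": 0.04, "ay": 0.03, "az": 0},
  {"x": 0, "y": 0, "z": 0.15, "ax": 0, "ay": 0, "az": 0},
  {"x": 0, "y": 0, "z": 0.1, "ax": 0, "ay": 0, "az": 0},
])

```text
t: 47.15
position: [550.1, -410.9, 207.4]
ee_rot: [0.729, 0.684, 0.0, 0.0]
force: [-0.3, -0.0, -5.3]
grip_width: 8.7
```

```bash
python3 -c "
from h import *
go(550,-410.5,206,-.065)"
```

```text
t 47.15 pos [ 550.1 -410.9  207.4] F [-0.3 -0.  -5.3] grip 8.7
need xyz units [ 0.02 -0.01  0.07] rot units [ 0.01 -0.    0.01]
```

play_rows([
  {"x": 0, "y": 0, "z": 0.08, "ax": 0, "ay": 0, "az": 0},
  {"x": 0, "y": 0, "z": 0.05, "ax": 0, "ay": 0, "az": 0},
])

```text
t: 47.35
position: [550.2, -410.9, 205.2]
ee_rot: [0.729, 0.684, 0.0, 0.001]
force: [-2.7, 1.8, 3.7]
grip_width: 8.9
```

```bash
python3 -c "
from h import *
a,_,_=grab('side','side34');b,_,_=grab('scene','scene34');c,_,_=grab('wrist','w34')
cv2.imwrite('pics/z34.png',cv2.hconcat([cv2.resize(a[300:440,260:460],(500,350)),cv2.resize(b[80:220,110:230],(300,350))]))"
```

```text
(no output)
```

View pics/z34.png

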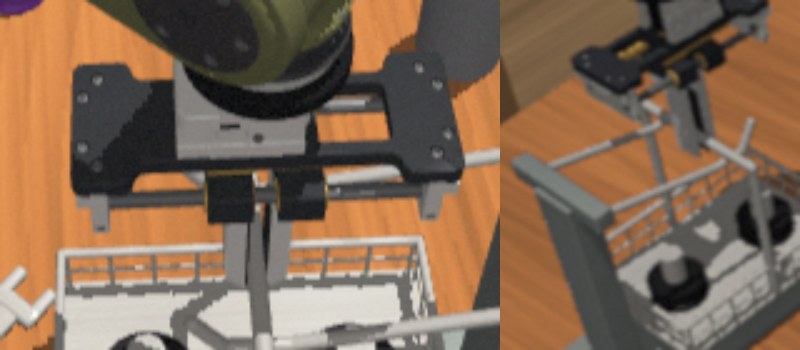

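play_rows([
  {"x": 0, "y": 0, "z": 0, "ax": 0, "ay": 0, "az": 0},
  {"x": 0, "y": 0, "z": 0, "ax": 0, "ay": 0, "az": 0},
  {"x": 0, "y": 0, "z": 0, "ax": 0, "ay": 0, "az": 0},
  {"x": 0, "y": 0, "z": 0, "ax": 0, "ay": 0, "az": 0},
  {"x": 0, "y": 0, "z": 0, "ax": 0, "ay": 0, "az": 0},
], claw=0.4)

```text
t: 48.0
position: [550.7, -411.4, 206.6]
ee_rot: [0.729, 0.684, 0.001, 0.002]
force: [-0.2, 0.0, -0.1]
grip_width: 37.0
```

```bash
python3 -c "
from h import *
go(550,-410.5,300,-.065);c,_,_=grab('wrist','w35')"
```

```text
t 48.0 pos [ 550.7 -411.4  206.6] F [-0.2  0.  -0.1] grip 37.0
need xyz units [ 0.03 -0.02 -4.67] rot units [0.06 0.03 0.01]
```

View pics/w35.png

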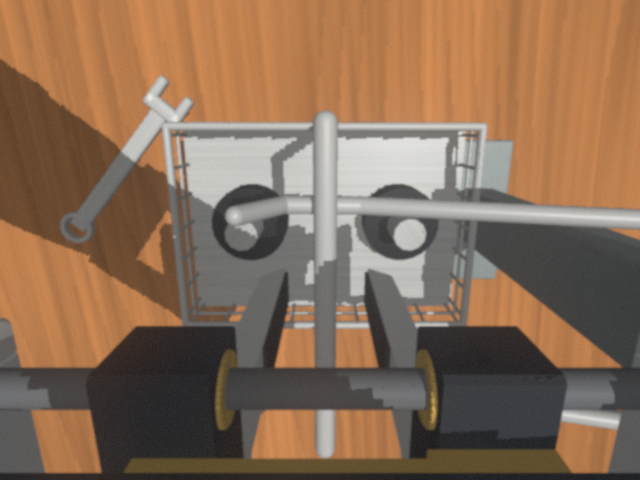

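Hanging. Retract straight up.

play_rows([
  {"x": 0, "y": 0, "z": -0.3, "ax": 0, "ay": 0, "az": 0},
  {"x": 0, "y": 0, "z": -0.4, "ax": 0, "ay": 0, "az": 0},
  {"x": 0, "y": 0, "z": -0.6, "ax": 0, "ay": 0, "az": 0},
  {"x": 0, "y": 0, "z": -0.8, "ax": 0, "ay": 0, "az": 0},
  {"x": 0, "y": 0, "z": -1, "ax": 0, "ay": 0, "az": 0},
  {"x": 0, "y": 0, "z": -1, "ax": 0, "ay": 0, "az": 0},
  {"x": 0, "y": 0, "z": -1, "ax": 0, "ay": 0, "az": 0},
  {"x": 0, "y": 0, "z": -1, "ax": 0, "ay": 0, "az": 0},
  {"x": 0, "y": 0, "z": 0, "ax": 0, "ay": 0, "az": 0},
])

```text
t: 48.95
position: [549.9, -410.7, 341.4]
ee_rot: [0.729, 0.684, 0.001, 0.005]
force: [1.1, -0.4, 0.2]
grip_width: 37.9
```

play_rows([
  {"x": 0.5, "y": -0.5, "z": -0.3, "ax": 0, "ay": 0, "az": 0},
  {"x": 1, "y": -0.5, "z": -0.3, "ax": 0, "ay": 0, "az": 0},
  {"x": 1, "y": -0.5, "z": -0.3, "ax": 0, "ay": 0, "az": 0},
  {"x": 1, "y": -0.5, "z": -0.3, "ax": 0, "ay": 0, "az": 0},
  {"x": 1, "y": -0.5, "z": -0.3, "ax": 0, "ay": 0, "az": 0},
  {"x": 1, "y": 0, "z": 0, "ax": 0, "ay": 0, "az": 0},
  {"x": 1, "y": 0, "z": 0, "ax": 0, "ay": 0, "az": 0},
  {"x": 1, "y": 0, "z": 0, "ax": 0, "ay": 0, "az": 0},
  {"x": 0.5, "y": 0, "z": 0, "ax": 0, "ay": 0, "az": 0},
  {"x": 0, "y": 0, "z": 0, "ax": 0, "ay": 0, "az": 0},
])

```text
t: 49.95
position: [506.6, -241.4, 366.6]
ee_rot: [0.73, 0.684, 0.001, 0.003]
force: [0.0, -0.5, -0.2]
grip_width: 37.8
```

```bash
python3 -c "
from h import *
go(550,-410.5,300,-.065);a,_,_=grab('side','side36');b,_,_=grab('scene','scene36')"
```

```text
t 49.95 pos [ 506.6 -241.4  366.6] F [ 0.  -0.5 -0.2] grip 37.8
need xyz units [-8.28  2.7   3.37] rot units [ 0.08  0.05 -0.  ]
```

View pics/side36.png

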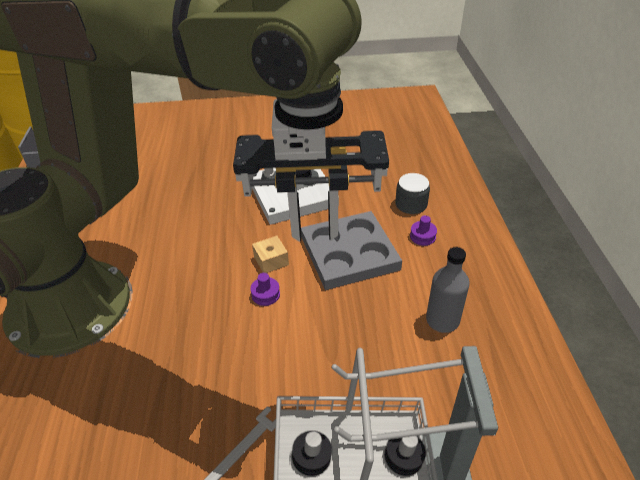

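View pics/scene36.png

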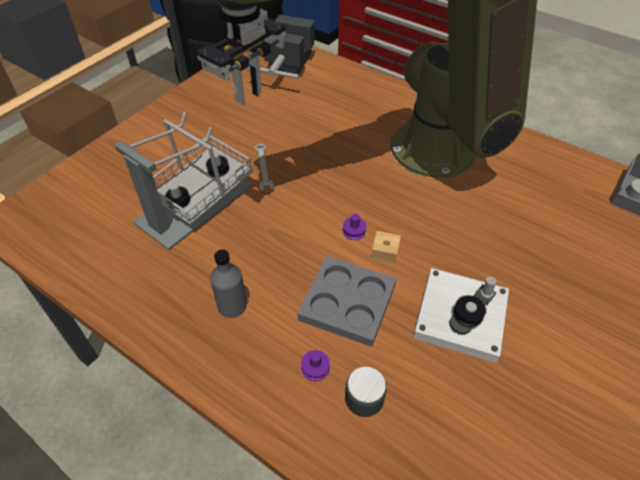

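```bash
python3 -c "
from h import *
a=load('scene13')[0];b=load('scene36')[0];c,_,_=grab('side','side37');s=load('side36')[0]
cv2.imwrite('pics/z37.png',cv2.hconcat([cv2.resize(x,(400,400),interpolation=cv2.INTER_CUBIC) for x in (b[260:340,440:520],c[340:480,270:450])]))
print('pin diff',np.abs(a[265:335,465:500].astype(int)-b[265:335,465:500]).mean(),'basket motion',np.abs(c[340:,270:430].astype(int)-s[340:,270:430]).mean())"
```

```text
pin diff 23.202585034013605 basket motion 18.673377976190476
```

View pics/z37.png

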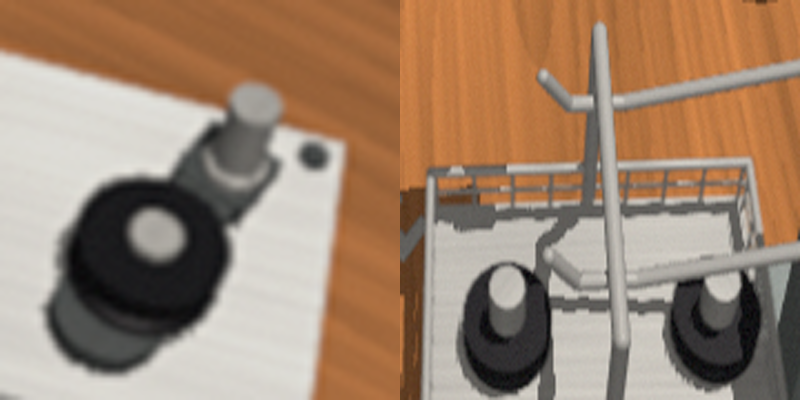

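play_rows([
  {"x": 0, "y": 0, "z": 0, "ax": 0, "ay": 0, "az": 0},
  {"x": 0, "y": 0, "z": 0, "ax": 0, "ay": 0, "az": 0},
  {"x": 0, "y": 0, "z": 0, "ax": 0, "ay": 0, "az": 0},
  {"x": 0, "y": 0, "z": 0, "ax": 0, "ay": 0, "az": 0},
  {"x": 0, "y": 0, "z": 0, "ax": 0, "ay": 0, "az": 0},
  {"x": 0, "y": 0, "z": 0, "ax": 0, "ay": 0, "az": 0},
  {"x": 0, "y": 0, "z": 0, "ax": 0, "ay": 0, "az": 0},
  {"x": 0, "y": 0, "z": 0, "ax": 0, "ay": 0, "az": 0},
  {"x": 0, "y": 0, "z": 0, "ax": 0, "ay": 0, "az": 0},
  {"x": 0, "y": 0, "z": 0, "ax": 0, "ay": 0, "az": 0},
])

```text
t: 51.1
position: [506.3, -245.1, 365.5]
ee_rot: [0.731, 0.682, 0.0, 0.002]
force: [0.5, 0.0, 0.2]
grip_width: 37.4
```

```bash
python3 -c "
from h import *
c,_,_=grab('side','side38');s=load('side37')[0];r=load('side36')[0];d,_,_=grab('side','side39')
print(np.abs(c[340:,270:430].astype(int)-s[340:,270:430]).mean(),np.abs(d[340:,270:430].astype(int)-c[340:,270:430]).mean())
cv2.imwrite('pics/z39.png',cv2.hconcat([cv2.resize(x[340:480,270:450],(266,400)) for x in (r,s,d)]))"
```

```text
21.671458333333334 2.379657738095238
```

View pics/z39.png

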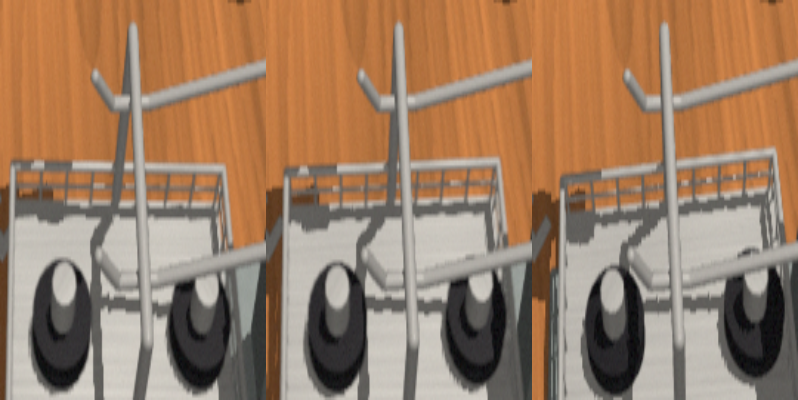

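play_rows([
  {"x": 0, "y": 0, "z": 0, "ax": 0, "ay": 0, "az": 0},
  {"x": 0, "y": 0, "z": 0, "ax": 0, "ay": 0, "az": 0},
  {"x": 0, "y": 0, "z": 0, "ax": 0, "ay": 0, "az": 0},
  {"x": 0, "y": 0, "z": 0, "ax": 0, "ay": 0, "az": 0},
  {"x": 0, "y": 0, "z": 0, "ax": 0, "ay": 0, "az": 0},
  {"x": 0, "y": 0, "z": 0, "ax": 0, "ay": 0, "az": 0},
  {"x": 0, "y": 0, "z": 0, "ax": 0, "ay": 0, "az": 0},
  {"x": 0, "y": 0, "z": 0, "ax": 0, "ay": 0, "az": 0},
  {"x": 0, "y": 0, "z": 0, "ax": 0, "ay": 0, "az": 0},
  {"x": 0, "y": 0, "z": 0, "ax": 0, "ay": 0, "az": 0},
])

```text
t: 52.2
position: [506.3, -245.1, 365.5]
ee_rot: [0.731, 0.682, 0.0, 0.002]
force: [0.1, -0.3, -0.7]
grip_width: 37.1
```

```bash
python3 -c "
from h import *
D=load('side39')[0]
X=[D]
for i in range(14):
  c,_=ctrl.get_image('side'); X.append(c)
print([round(float(np.abs(X[i+1][340:,270:430].astype(int)-X[i][340:,270:430]).mean()),1) for i in range(14)])
cv2.imwrite('pics/z40.png',cv2.hconcat([cv2.resize(x[340:480,270:450],(266,400)) for x in (X[1],X[6],X[14])]))"
```

```text
[21.7, 9.4, 8.5, 6.8, 4.1, 3.3, 6.1, 7.8, 8.8, 9.2, 8.5, 7.3, 5.4, 2.6]
```

View pics/z40.png

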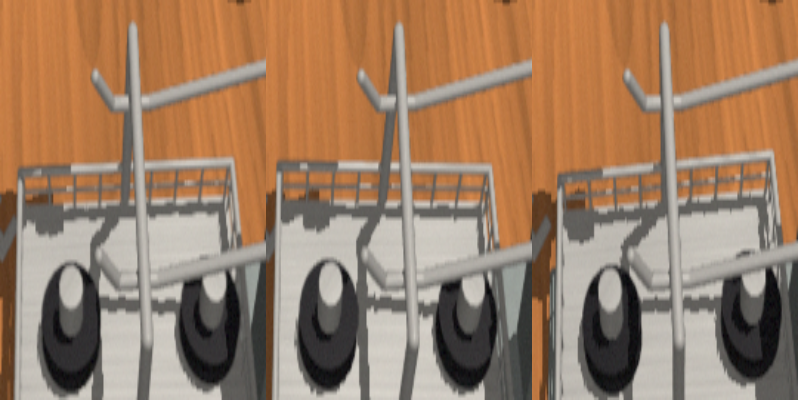

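```bash
python3 -c "
from h import *
amp=[];P=None
for i in range(500):
  c,_=ctrl.get_image('side')
  if P is not None: amp.append(np.abs(c[340:,270:430].astype(int)-P[340:,270:430]).mean())
  P=c
print([round(float(max(amp[j:j+20])),1) for j in range(0,480,40)], ctrl.sense()['t'])
cv2.imwrite('pics/z41.png',P)"
```

```text
Still running in the background as job /tmp/bash_jobs.1000/10501094d1c2 (pid 3711). You'll get a notice when it ends.
```

Edit , replacing
```

```
with
```

```

```bash
cat /tmp/bash_jobs.1000/10501094d1c2/std*
```

```text
[8.5, 5.8, 3.1, 2.0, 2.0, 2.0, 2.0, 2.0, 2.0, 2.0, 2.0, 2.0] 77.9
```

View pics/z41.png

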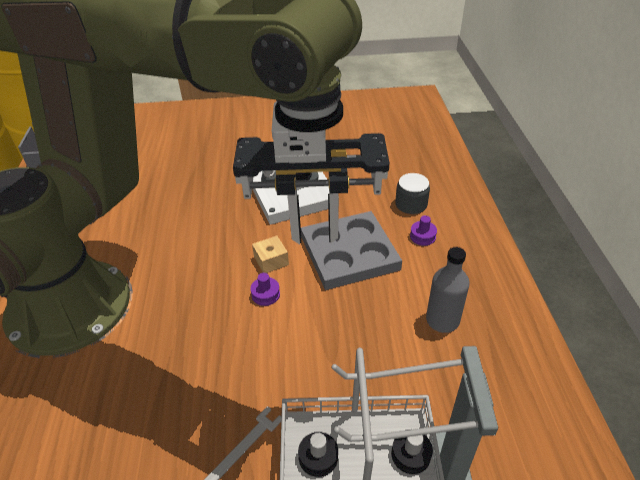

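The swing has died down to the image-noise level, and the basket hangs still on both prongs.

```bash
python3 -c "
from h import *
print(ctrl.hand_in())"
```

```text
the job is handed in; nothing more can be done
None
```

I turned the tensioner arm back with the locking pin and locked it. I then moved both guide rollers present into the wash basket, one on each side of the handle, and hung the basket on both prongs of the drain hook. I handed the job in at about 78 s of the 210 s; no verdict was reported.

**Last checks**
- **Pin:** On the last push the pin stopped at the expected home height with about 24 N, with its collar on the arm. After the basket was hung, an enlarged view still showed it there.
- **Basket:** The handle bar lay behind the upturned tips of both prongs, with both rollers upright inside. After I let go it swung a few degrees. I waited until the frame-to-frame change dropped to the image noise (from about 8.5 to 2.0) before handing in.
- **Other things:** The oil bottle, wrench, grease tin and the two purple look-alikes still looked in place. I compared them by eye only.

**Checks that disagreed**
- **Pin before/after difference:** A pixel difference of the pin area came out high (23). I put it down to the changed shadow of the arm, because the enlarged view looked right.
- **Tensioner eye:** Its position from the scene camera was about 5 mm off the wrist camera's. I went by the wrist camera, and the pin went into the eye without catching.
- **Force:** Setting down the first roller briefly pushed back with about 26 N at the wrist, which is below the limits.

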